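Battery-test the donated toys

TASK

Test the donated toys: with the test key still in its dock, turn the station's click sleeve to 6, then take the key and push its blade straight down into the battery slot of every toy present, in any order, until the shoulder is flush on the toy. Put the key back in its dock, fully home, and only then turn the sleeve back to 0. Never put the key in a toy while the sleeve stands at anything but 6, leave the toys standing upright and leave the spray bottle, towel roll and puzzle box alone.

Things in the scene. Friction and masses are not known exactly. Their poses are not given: they have to be found in the camera images.
- sleeve (a joint): The station's numbered sleeve, on an upright axis: rad, 0 at scale 0, growing CLOCKWISE seen from above, 0.5236 rad (30 deg) per number, scale 0 to 8, end stops just past both. Sprung detent at every number; let go nearby it snaps on. Peak moment about 0.15 N m. Its white line points at the value among white ticks on the deck (even ones numbered); 4 is towards the station's own -x.
- sleeve_grip (a point): Point on the sleeve's axis, half-way up it; turns with it. The sleeve is a fluted grey cylinder 48 mm across, 45 mm high (22.5 mm above and below this point), standing on the station's flat deck 60 mm above the table; a steel stem pokes 6 mm out of its top. Can be grasped from above at any angle.
- tester: The fixed test station: grey box 110 mm (own x) by 235 mm (own y) by 60 mm high, origin on its underside. The sleeve stands at own y +75 mm and the key's dock is at own y -75 mm, 150 mm apart.
- dock (a point): Centre of the dock's mouth, a slot in the station's flat top, 60 mm above the table. The slot is 9 mm along this frame's x and 30 mm along its y, with a 4 mm bevel round its mouth, and goes straight down. With the key fully home its shoulder rests on the top.
- key_grip (a point): Centre of the test key's handle; z points from blade to handle. Loose, 0.12 kg: black handle 16 (x) x 36 (y) x 50 mm high (25 above and below this point); under it a shoulder plate 24 x 44 x 6; under that a flat brass blade 5 (x) x 24 (y), 40 mm long, its last 6 mm narrowed to 3 x 19. Starts upright in the dock, handle up. Either way round fits the slots.
- key_tip (a point): Middle of the lower end of the key's blade, 71 mm below key_grip (40 mm below the shoulder's underside).
- truck_slot (a point): Centre of the mouth of the battery slot in the top of the yellow toy dump truck, about 120 x 66 mm on the table (loose, 0.4 to 0.8 kg; may be absent). The slot's mouth is the toy's highest part, 60 mm above the table, in a flat 60 x 60 mm top; the slot is 9 mm along this frame's x and 30 mm along its y, with a 4 mm bevel round the mouth. z is up.
- truck_contact (a joint): How far (m) the truck's sunken copper contact has been pressed down; 0 at the start, when its top lies 22 mm below the slot's mouth. It slides stiffly (about 3 N) and stays where it is left. With the key's shoulder flush on the toy it reads 0.018 (at most 0.020).
- truck_deep (a point): Point inside the truck's slot, 30 mm below the centre of its mouth (used to tell whether the key is in the toy).
- house_slot (a point): Centre of the mouth of the battery slot in the top of the pink and white toy house on a green 85 x 100 mm base plate (loose, 0.4 to 0.8 kg; may be absent). The slot's mouth is the toy's highest part, 60 mm above the table, in a flat 60 x 60 mm top; the slot is 9 mm along this frame's x and 30 mm along its y, with a 4 mm bevel round the mouth. z is up.
- house_contact (a joint): How far (m) the house's sunken copper contact has been pressed down; 0 at the start, when its top lies 22 mm below the slot's mouth. It slides stiffly (about 3 N) and stays where it is left. With the key's shoulder flush on the toy it reads 0.018 (at most 0.020).
- house_deep (a point): Point inside the house's slot, 30 mm below the centre of its mouth (used to tell whether the key is in the toy).
- radio_slot (a point): Centre of the mouth of the battery slot in the top of the blue toy radio, about 60 x 132 mm on the table (loose, 0.4 to 0.8 kg; may be absent). The slot's mouth is the toy's highest part, 60 mm above the table, in a flat 60 x 60 mm top; the slot is 9 mm along this frame's x and 30 mm along its y, with a 4 mm bevel round the mouth. z is up.
- radio_contact (a joint): How far (m) the radio's sunken copper contact has been pressed down; 0 at the start, when its top lies 22 mm below the slot's mouth. It slides stiffly (about 3 N) and stays where it is left. With the key's shoulder flush on the toy it reads 0.018 (at most 0.020).
- radio_deep (a point): Point inside the radio's slot, 30 mm below the centre of its mouth (used to tell whether the key is in the toy).
- drum_slot (a point): Centre of the mouth of the battery slot in the top of the orange and white round toy drum, 100 mm across (loose, 0.4 to 0.8 kg; may be absent). The slot's mouth is the toy's highest part, 60 mm above the table, in a flat 60 x 60 mm top; the slot is 9 mm along this frame's x and 30 mm along its y, with a 4 mm bevel round the mouth. z is up.
- drum_contact (a joint): How far (m) the drum's sunken copper contact has been pressed down; 0 at the start, when its top lies 22 mm below the slot's mouth. It slides stiffly (about 3 N) and stays where it is left. With the key's shoulder flush on the toy it reads 0.018 (at most 0.020).
- drum_deep (a point): Point inside the drum's slot, 30 mm below the centre of its mouth (used to tell whether the key is in the toy).
- till_slot (a point): Centre of the mouth of the battery slot in the top of the white and grey toy cash register with small coloured keys, about 100 x 84 mm on the table (loose, 0.4 to 0.8 kg; may be absent). The slot's mouth is the toy's highest part, 60 mm above the table, in a flat 60 x 60 mm top; the slot is 9 mm along this frame's x and 30 mm along its y, with a 4 mm bevel round the mouth. z is up.
- till_contact (a joint): How far (m) the till's sunken copper contact has been pressed down; 0 at the start, when its top lies 22 mm below the slot's mouth. It slides stiffly (about 3 N) and stays where it is left. With the key's shoulder flush on the toy it reads 0.018 (at most 0.020).
- till_deep (a point): Point inside the till's slot, 30 mm below the centre of its mouth (used to tell whether the key is in the toy).
- spray: Bystander: white spray bottle with blue head, 64 mm across, 160 mm high; origin under its centre. Leave it alone.
- towels: Bystander: paper towel roll lying along its y, 100 mm across, 140 mm long; origin under its centre. Leave it alone.
- puzzle: Bystander: flat puzzle box 100 x 140 x 18 mm; origin under its centre. Leave it alone.
Not all that is in view belongs to the job. Of the things that look like the part that bears radio_slot, the smaller one is meant. There is more than one size of the part that bears key_grip; the job needs the larger.

How it is judged (in metres and radians):
On the way, in this order (a step that is already met when the one before it is completed fails the run):
1. sleeve at 6 with the key still in its dock (value of joint sleeve between 3.01159 and 3.27159 rad and horizontal distance between key_tip and dock below 0.006 m and z of key_tip in the frame of dock below -0.037 m and angle between key_grip's own z axis and vertical below 0.12 rad), for 0.3 s.
2. every toy's contact has been pressed home by the key, sleeve still at 6 (value of joint each of truck_contact, house_contact, radio_contact, drum_contact, till_contact above 0.0155 m and value of joint sleeve between 3.01159 and 3.27159 rad), for 0.1 s.
3. key back in its dock, fully home, sleeve still at 6 (all of step 1), for 0.3 s.
At the end, for the whole second after the job is handed in: The sleeve is within 0.13 rad of 0; the key is in the dock, upright within 0.12 rad, its tip at least 37 mm below the dock's mouth and within 6 mm of its centre line; every toy present has its contact pressed at least 15.5 mm (shoulder within 2.5 mm of flush) and stands upright within 0.1 rad (value of joint sleeve between -0.13 and 0.13 rad and horizontal distance between key_tip and dock below 0.006 m and z of key_tip in the frame of dock below -0.037 m and angle between key_grip's own z axis and vertical below 0.12 rad and value of joint each of truck_contact, house_contact, radio_contact, drum_contact, till_contact above 0.0155 m and angle between each of truck_slot, house_slot, radio_slot, drum_slot, till_slot's own z axis and vertical below 0.1 rad); the robot touches nothing.
It fails at once if the key is inside a toy while the sleeve is not at 6 ((distance between key_tip and truck_deep below 0.016 m or distance between key_tip and house_deep below 0.016 m or distance between key_tip and radio_deep below 0.016 m or distance between key_tip and drum_deep below 0.016 m or distance between key_tip and till_deep below 0.016 m) and not (value of joint sleeve between 3.01159 and 3.27159 rad)).
It fails at once if the spray bottle, towel roll or puzzle box is moved by more than 3 cm (distance of any of spray, towels, puzzle from where it was at the start of the episode above 0.03 m).
Of truck, house, radio, drum, till only 3 to 5 are there at a start; the rules pass over those that are not, and their reading is None.
At some moment in a run one of truck, house, radio, drum, till may be knocked a few centimetres aside while the robot is not near it.
It also fails if it takes over 210 s, if anything falls off the work surface, if the arm or the gripper's body presses on something with over 40 N, if the wrist force passes 120 N, or if a joint passes its speed limit or range.

ROBOT

A 6-joint arm with a two-finger parallel gripper is mounted at the origin on the work surface. World frame = base frame: x ahead of the robot, y to its left, z up, the work surface at z = 0. Lengths are in mm, angles in rad, forces in N, time in s.
With the tool pointing down it reaches from about 350 to 875 mm from the base axis. Payload 4.2 kg.
Tool frame: the origin (TCP) lies at the very end of the fingers, on their centre line; the grasp point (between the pads) lies 19 mm behind it; z points along the fingers, y is the direction in which the jaws open and shut (so a half turn about z gives the same grasp; the last joint's range is limited). The gripper opens to 85 mm and grips with 20 to 120 N. Pads are 22 mm wide; open, the fingers measure 114 mm over their backs; the gripper's body (76 mm by 85 mm) begins 54 mm behind the grasp point. The pads swing forward as they close: fully open they stand 13 mm farther back than shut.
Start: joints at [1.455, 0.385, 0.008, 0, -1.194, -0.259], TCP at [228.771, 581.604, 231.312] pointing down, gripper open.
Joint ranges: [-3.14, 3.14], [-1.21, 2.06], [-1.07, 1.41], [-3.16, 2.05], [-2.99, -0.16], [-3.1, 3.1]. Speed limits (rad/s): [2.79, 2.79, 3.14, 3.14, 3.14, 3.14].

INTERFACE

Orientations are given as a unit quaternion [x, y, z, w].
In Python, from bench import arm, optics, job gives the robot as it stands.
- The arm moves only by the tool send_rows, never from a script. Its argument "steps" is a list that holds one entry, the list of rows, each a list of 5 numbers: the shift along the tool's x, y, z in cm, then the turn about the tool's z in rad, then the opening, from 0 (shut) to 1 (fully open). A call has 1 to 10 rows; each row shifts and turns the pose as measured when the row begins, along the tool's axes as they then stand; what a row does not reach is not made up. A row lasts 1/12 s, in which the tool goes at most 41.7 mm and 7.16 degrees, less where a joint would pass 70% of its speed; a pose out of reach is approached as far as the arm can. A call with a gripper value outside its range is refused whole. The fingers move at their own pace and stop on an object; the grip force is fixed at half the most. Time passes only in rows, so rows that do not move let the fingers close. It gives the time, the measured TCP pose, the force and the opening at its end, in the units of the state.
- arm.read_state(): the state, without advancing time (a new reading comes with each control period).
- optics.get_image(name): name is "scene" or "top"; returns (picture, depth): 384x512x3 uint8, blue, green, red; 384x512 float32, mm along the optical axis (not along the pixel's ray), 0 where there is no reading.
- optics.get_calibration(name): a dict with "K" (3x3 intrinsics, pixels), "k1" (the pictures are not rectified: a ray, as slopes to the right and down, at radius r is drawn at 1 + k1 r^2 times it, then the intrinsics apply), "rvec" (rotation vector, rad) and "tvec" (3), from world to camera coordinates, as OpenCV has them. Camera axes: x right, y down, z forward; pixel columns grow to the right and rows downward; lengths in mm; the calibration is good to about 2 mm. A picture is of the moment at which its call begins. get_calibration takes no time and is no camera call.
- job.job_done(): hands the job in, once; it reports no verdict.
The state is a dict: "clock": time; "joints": joint angles; "joint_vel": joint speeds; "joint_efforts": joint torques, N m; "position": TCP position; "ee_rot": TCP orientation; "contact_force": force on the tool from outside, world axes, zero at the start; "wrist_torque": the same for the moment, N m; "gripper_width": finger opening in mm.
Only numpy, scipy, OpenCV 4.12 (cv2) and the standard library are available. Lean on these libraries where they do the work, as an engineer would, in place of code of your own. Each camera call takes 0.05 s, during which the arm holds its last target. There are 200 camera calls.

## Working session

There is one attempt and no reset: what is moved stays moved. The work goes in short steps, Python scripts to look and compute and a tool call to move; the robot and the scene stay as the last step left them, time stands still between calls to the robot, and variables do not carry over. Pictures are saved under pics/ and viewed, about 12 in all and at most 16, crops included, and the job is handed in when it is done.

Besides the shell and the picture viewer there is one more tool, called after ">>>" as a command line: name --argument value ..., lists and objects as JSON in quotes. send_rows: Moves the arm, as the interface text tells. Its arguments: {"type":"object","properties":{"steps":{"type":"array","items":{"type":"array","items":{"type":"array","items":{"type":"number"}}}}},"required":["steps"]}

```bash
ls; mkdir -p pics
cat > h.py <<'E'
import numpy as np,cv2
from bench import arm,optics,job
def cal(n):
    c=optics.get_calibration(n);R=cv2.Rodrigues(np.array(c['rvec'],float))[0]
    return np.array(c['K'],float),c['k1'],R,np.array(c['tvec'],float).ravel()
def rays(n,px):
    K,k1,R,t=cal(n);px=np.array(px,float).reshape(-1,1,2)
    u=cv2.undistortPoints(px,K,np.array([k1,0,0,0.]),None,None,None).reshape(-1,2)
    d=np.c_[u,np.ones(len(u))]@R
    return -R.T@t,d
def onplane(n,px,z):
    o,d=rays(n,px);return o+d*((z-o[2])/d[:,2])[:,None]
def proj(n,P):
    K,k1,R,t=cal(n)
    return cv2.projectPoints(np.array(P,float).reshape(-1,1,3),cv2.Rodrigues(R)[0],t,K,np.array([k1,0,0,0.]))[0].reshape(-1,2)
def cloud(n,dep):
    h,w=dep.shape;g=np.stack(np.meshgrid(np.arange(w),np.arange(h)),-1).reshape(-1,2)
    o,d=rays(n,g);K,k1,R,t=cal(n)
    return (o+d*dep.reshape(-1,1)).reshape(h,w,3)  # d has unit optical z
E
python3 - <<'E'
from h import *
for n in('scene','top'):
    p,d=optics.get_image(n);cv2.imwrite(f'pics/{n}0.png',p);np.save(f'{n}0.npy',d)
    K,k1,R,t=cal(n);print(n,K.round(1).tolist(),k1,(-R.T@t).round(0),R[2].round(2),(d>0).mean())
    cv2.imwrite(f'pics/{n}0b.png',cv2.resize(p,(800,600),interpolation=cv2.INTER_CUBIC))
print(arm.read_state())
E
```

```text
pics
scene [[450.1, 0.0, 254.2], [0.0, 450.1, 196.7], [0.0, 0.0, 1.0]] -0.03181383294090272 [1323.  449.  743.] [-0.67 -0.43 -0.6 ] 0.9958292643229166
top [[406.3, 0.0, 252.9], [0.0, 406.3, 194.9], [0.0, 0.0, 1.0]] -0.01832021092609378 [ 480.  -20. 1168.] [ 0.11 -0.03 -0.99] 0.9960276285807291
{'clock': 0.1, 'joints': array([ 1.45460186e+00,  3.85455965e-01,  6.76060314e-03, -4.11495822e-04,
       -1.19398407e+00, -2.58591084e-01]), 'joint_vel': array([ 0.00073477, -0.00121528,  0.00325143,  0.00043245, -0.00122743,
        0.00102972]), 'joint_efforts': array([-3.60759541e-04, -3.93317521e+01,  1.88929993e+01,  4.19795975e+00,
       -2.57248859e-03,  5.17559116e-06]), 'position': array([228.60069412, 581.1378769 , 230.34801721]), 'ee_rot': array([ 9.82478701e-01, -1.86372422e-01, -1.23777062e-04,  9.52769461e-04]), 'contact_force': array([ 0.43149769,  0.0013708 , -0.55813897]), 'wrist_torque': array([-0.0358572 , -0.00975173,  0.00952012]), 'gripper_width': 85.5352439522476}
```

View pics/top0b.png

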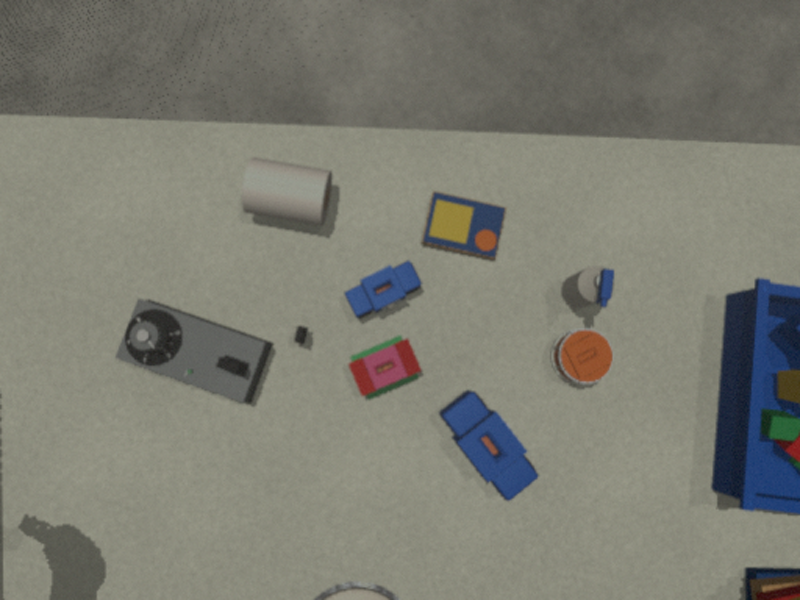

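View pics/scene0b.png

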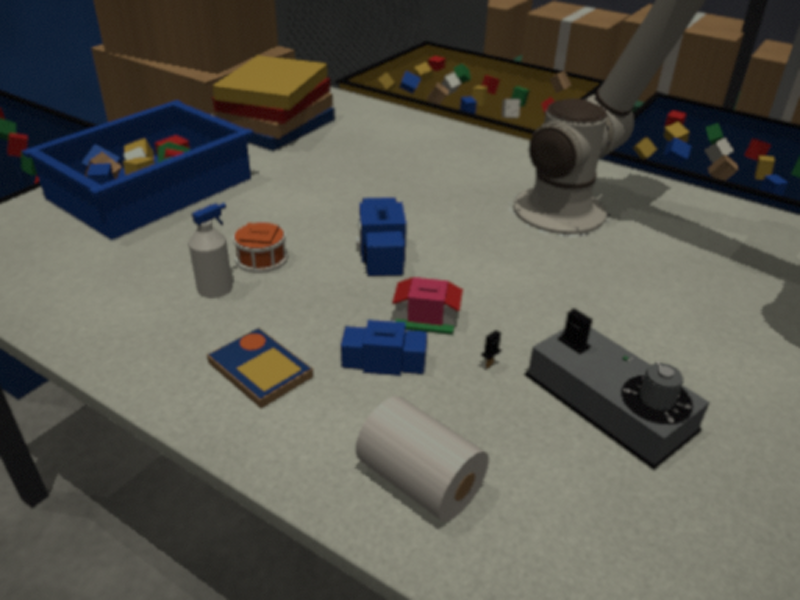

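The top view shows the station at (195,350), with the key in its dock at (233,366) and the sleeve at (147,335). The toys are a small blue radio (383,289), a house (385,367) and a drum (587,355).

Look-alikes:
- **Radios:** small (383,289) and large (490,445). I take the smaller.
- **Keys:** the dock key (233,366) and a small loose one (301,335). I take the larger, which is in the dock.

Next I'll measure these and check them in a close crop.

Run:
```python
from h import *
p=cv2.imread('pics/top0.png');d=np.load('top0.npy');C=cloud('top',d)
hsv=cv2.cvtColor(p,cv2.COLOR_BGR2HSV);H,S,V=cv2.split(hsv)
Z=cv2.medianBlur(C[...,2].astype(np.float32),5)
print('table z',np.median(Z[300:340,120:180]))
print('z at: deck',Z[229,130],'sleeve',Z[214,94],'key',Z[233,149],'radio',Z[180,240],'bigradio',Z[275,306],'house',Z[238,255],'drum',Z[225,365],'smallkey',Z[213,193])
m=((Z>35)&(Z<75)).astype(np.uint8)
n,l,st,ce=cv2.connectedComponentsWithStats(m)
for i in range(1,n):
    if st[i,4]<80 : continue
    pts=np.argwhere(l==i)[:,::-1]
    W=onplane('top',pts,60)[:,:2].astype(np.float32)
    r=cv2.minAreaRect(W);print(st[i,4],ce[i].round(0),'rect c',np.round(r[0],1),'sz',np.round(r[1],1),'ang',round(r[2],1))
cr=lambda x,y,w,h:cv2.resize(p[y:y+h,x:x+w],(400,300),interpolation=cv2.INTER_CUBIC)
big=np.vstack([np.hstack([cr(75,185,112,84),cr(212,160,80,60)]),np.hstack([cr(212,205,80,60),cr(335,198,80,60)])])
cv2.imwrite('pics/crop1.png',cv2.convertScaleAbs(big,alpha=1.5))
```

```text
table z 0.16003633
z at: deck 60.181236 sleeve 111.70075 key 115.58496 radio 59.74496 bigradio 84.153435 house 60.360092 drum 59.66066 smallkey 60.352978
306 [186. 135.] rect c [763.3 133.4] sz [ 85.4 164.3] ang 26.2
967 [244. 184.] rect c [626.3 -25.7] sz [ 63.2 129.6] ang 28.5
105 [367. 187.] rect c [ 633.7 -370. ] sz [62.3 33.8] ang 21.0
1075 [470. 252.] rect c [ 462.6 -656.2] sz [ 28.9 370.4] ang 84.5
3165 [124. 224.] rect c [508.4 300.9] sz [240.1 111. ] ang 72.8
149 [505. 212.] rect c [ 572.7 -756.8] sz [37.6 62.3] ang 87.8
993 [374. 227.] rect c [ 519.2 -387. ] sz [93.3 97.9] ang 1.6
930 [245. 234.] rect c [489.5 -32.8] sz [ 61.7 113. ] ang 24.9
197 [506. 247.] rect c [ 474.9 -756.2] sz [31.6 55.8] ang 88.0
572 [297. 264.] rect c [ 410.1 -174.7] sz [60.7 84.7] ang 43.1
496 [501. 276.] rect c [ 386.8 -734.7] sz [68.4 79.6] ang 88.1
473 [329. 305.] rect c [ 304.4 -263.6] sz [46.3 76.6] ang 39.0
300 [494. 373.] rect c [ 137.  -716.3] sz [33.5 91.7] ang 18.3
```

View pics/crop1.png

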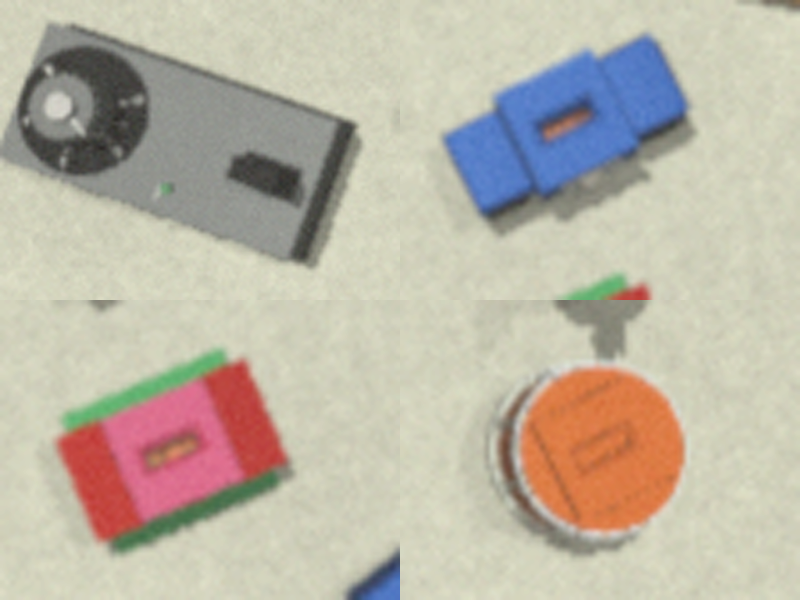

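The radio measures 130x63 mm and stands 60 mm high, so it is the right one (the other is 84 mm high). In the crop, the sleeve's line at (72,118) appears to point at about 2, not 0. I'll check that and refine the measurements.

```bash
cat > meas.py <<'E'
from h import *
def ori(W):
    W=np.float32(W[:,:2]);r=cv2.minAreaRect(W);c=W.mean(0);ev,U=np.linalg.eigh(np.cov((W-c).T));a=np.degrees(np.arctan2(U[1,1],U[0,1]))%180
    return 'rect',np.round(r[0],1),np.round(r[1],1),round(r[2],1),'mean',c.round(1),'long ax deg',round(a,1)
def slot(n,p,guess,box=11,show=True,z=60):
    """pixels differing from the surrounding top colour near the guessed pixel"""
    x,y=map(int,np.round(guess));L=cv2.cvtColor(p,cv2.COLOR_BGR2LAB).astype(float)
    s=L[y-box:y+box+1,x-box:x+box+1];ref=np.median(s.reshape(-1,3),0)
    D=np.linalg.norm(s-ref,axis=2);m=(D>max(12,0.3*np.percentile(D,97))).astype(np.uint8)
    k,l,st,ce=cv2.connectedComponentsWithStats(m)
    i=min((j for j in range(1,k) if st[j,4]>=12),key=lambda j:np.hypot(*(ce[j]-box)))
    c=max(cv2.findContours((l==i).astype(np.uint8),0,2)[0],key=cv2.contourArea)
    f=np.zeros_like(m);cv2.drawContours(f,[c],0,1,-1)
    px=np.argwhere(f)[:,::-1]+[x-box,y-box]
    return len(px),px.mean(0).round(1),ori(onplane(n,px,z))
E
python3 - <<'E'
from meas import *
p=cv2.imread('pics/top0.png');d=np.load('top0.npy');C=cloud('top',d)
for nm,g in dict(radio=(245,184),house=(246.4,234.6),drum=(376,227.6)).items(): print(nm,slot('top',p,g))
V=p.max(2);Z=C[...,2]
m=np.argwhere(Z>100)[:,::-1];m=m[(m[:,0]<180)&(m[:,1]>180)]
k=m[m[:,0]>130];print('key',len(k),ori(onplane('top',k,116)))
s=m[m[:,0]<115];print('sleeve',len(s),ori(onplane('top',s,105)))
D=(Z>52)&(Z<68);D[:,:70]=0;D[:,180:]=0;D[:185]=0;D[265:]=0
D=cv2.morphologyEx(D.astype(np.uint8),2,np.ones((3,3)));q=np.argwhere(D)[:,::-1];print('deck',ori(onplane('top',q,60)))
ps=cv2.imread('pics/scene0.png');c2=ps[225:300,335:455]
c1=p[195:240,75:123]
cv2.imwrite('pics/crop2.png',cv2.convertScaleAbs(np.hstack([cv2.resize(c1,(400,375),interpolation=2),cv2.resize(c2,(400,375)if 0 else(400,375),interpolation=2)]),alpha=1.7))
print('key/sleeve height median',np.median(Z[tuple(k[:,::-1].T)]),np.median(Z[tuple(s[:,::-1].T)]))
E
```

```text
radio (59, array([244.9, 183.3]), ('rect', array([627.6, -26.8]), array([13.4, 34.6]), 31.2, 'mean', array([628.4, -27. ], dtype=float32), 'long ax deg', np.float64(118.4)))
house (58, array([245.8, 234.3]), ('rect', array([489. , -34.1]), array([13.1, 33.3]), 23.4, 'mean', array([488.8, -33.8], dtype=float32), 'long ax deg', np.float64(112.2)))
drum (12, array([366.9, 234.8]), ('rect', array([ 497.6, -365.6]), array([26.7,  2.5]), 27.3, 'mean', array([ 497.2, -365.9], dtype=float32), 'long ax deg', np.float64(25.3)))
key 142 ('rect', array([366.7, 192.8]), array([500.5,  99.9]), 2.7, 'mean', array([453. , 213.9], dtype=float32), 'long ax deg', np.float64(6.6))
sleeve 387 ('rect', array([353.4, 441.3]), array([468.6, 284.8]), 4.5, 'mean', array([483.8, 381.7], dtype=float32), 'long ax deg', np.float64(169.2))
deck ('rect', array([508.5, 302.1]), array([237.5, 110.5]), 72.8, 'mean', array([506.6, 297.2], dtype=float32), 'long ax deg', np.float64(72.4))
key/sleeve height median 117.26921115655284 108.34311090188385
```

View pics/crop2.png

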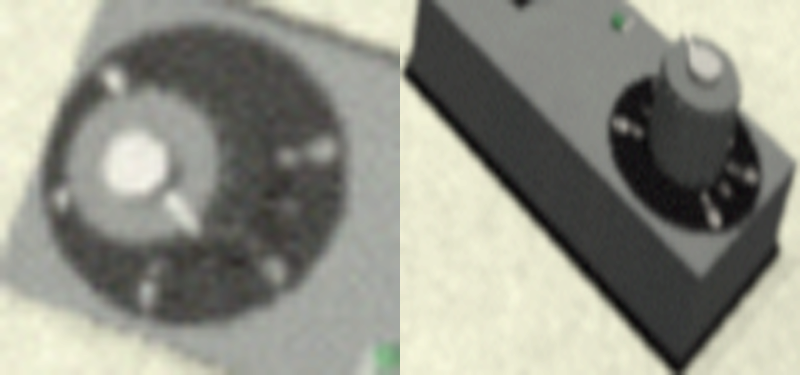

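The left crop shows the line at (185,215) aimed at the tick at (275,270). Tick 0 is at (320,150), 4 at (148,290), 6 at (60,200) and 8 at (115,78), so the sleeve now stands at 2. I need +120° (clockwise is + about tool z), then −180° at the end.

Run:
```python
from meas import *
p=cv2.imread('pics/top0.png');d=np.load('top0.npy');C=cloud('top',d);Z=C[...,2]
def sub(b,lo): 
    x0,x1,y0,y1=b;q=np.argwhere(Z[y0:y1,x0:x1]>lo)[:,::-1]+[x0,y0];return q
k=sub((135,165,220,248),105);print('key',len(k),ori(onplane('top',k,116)))
s=sub((80,112,198,232),98);print('sleeve',len(s),ori(onplane('top',s,105)))
# drum: darkness relative to local median
g=p[...,2].astype(np.float32);y0,x0=218,365;s=g[y0:y0+20,x0:x0+23];m=s<np.median(s)-12
n,l,st,ce=cv2.connectedComponentsWithStats(m.astype(np.uint8),connectivity=8)
for i in range(1,n):
    if st[i,4]>5:
        q=np.argwhere(l==i)[:,::-1]+[x0,y0];print('drum',len(q),q.mean(0),ori(onplane('top',q,60)))
# scene cross-check
ps=cv2.imread('pics/scene0.png')
for nm,P in dict(radio=(628,-27,60),house=(489,-34,60),drum=(517,-386,60)).items():
    x=proj('scene',P)[0];
    try:print(nm,x.round(1),slot('scene',ps,x,8))
    except Exception as e:print(nm,x,e)
for nm,P in dict(dockcentre=(486.3,230.4,60),sl=(530.7,373.7,105),key=(486.3,230.4,116)).items():print(nm,proj('scene',P),proj('top',P))
```

```text
key 100 ('rect', array([474.7, 213.6]), array([68.2, 29.7]), 44.1, 'mean', array([483.7, 221.8], dtype=float32), 'long ax deg', np.float64(67.2))
sleeve 303 ('rect', array([531.7, 361.7]), array([52. , 60.5]), 1.8, 'mean', array([528.2, 366. ], dtype=float32), 'long ax deg', np.float64(70.1))
drum 22 [377.72727273 227.36363636] ('rect', array([ 517.5, -396. ]), array([11. , 31.9]), 49.1, 'mean', array([ 518.3, -396. ], dtype=float32), 'long ax deg', np.float64(132.0))
drum 7 [374. 225.] ('rect', array([ 524.5, -385.6]), array([ 2.4, 12.6]), 27.6, 'mean', array([ 524.5, -385.6], dtype=float32), 'long ax deg', np.float64(119.1))
drum 10 [366.5 233.8] ('rect', array([ 500.3, -364.2]), array([20.6,  2.5]), 27.3, 'mean', array([ 499.8, -364.7], dtype=float32), 'long ax deg', np.float64(24.9))
radio [245.5 212.6] (32, array([246.1, 213.8]), ('rect', array([632.4, -23.8]), array([ 7.6, 31.2]), 35.4, 'mean', array([631. , -23.2], dtype=float32), 'long ax deg', np.float64(119.0)))
house [273.5 184.3] (18, array([274.1, 185.2]), ('rect', array([491.8, -31. ]), array([ 6.7, 27. ]), 23.3, 'mean', array([491.5, -30.8], dtype=float32), 'long ax deg', np.float64(112.1)))
drum [166.3 148.2] (31, array([165.6, 154.2]), ('rect', array([ 543.7, -365.1]), array([10.1, 45.3]), 26.9, 'mean', array([ 542.9, -364.8], dtype=float32), 'long ax deg', np.float64(117.1)))
dockcentre [[368.54755503 221.4598506 ]] [[147.98284829 232.29381303]]
sl [[427.48848708 241.49100203]] [[ 89.65727386 213.21203331]]
key [[372.78456302 202.82600583]] [[143.03420206 232.01303957]]
```

```bash
cat > go.py <<'E'
import sys
from h import *
from scipy.spatial.transform import Rotation as Ro
# usage: go.py x y z [yaw of tool x, deg, mod 180]
s=arm.read_state();R=Ro.from_quat(s['ee_rot']).as_matrix();P=s['position']
yaw=np.degrees(np.arctan2(R[1,0],R[0,0]))
print('t',round(s['clock'],2),'pos',P.round(1),'yaw',yaw.round(1),'tilt',np.degrees(np.arccos(-R[2,2])).round(2),'j',s['joints'].round(2),'F',s['contact_force'].round(1),'w',round(s['gripper_width'],1))
if len(sys.argv)>3:
    T=np.array(sys.argv[1:4],float);turn=0
    if len(sys.argv)>4:
        turn=-((float(sys.argv[4])-yaw+90)%180-90)
    print('now-axes shift cm',(R.T@(T-P)/10).round(3),'turn rad',round(np.radians(turn),4),'shift cm after turn',((R@Ro.from_euler('z',turn,degrees=True).as_matrix()).T@(T-P)/10).round(3))
E
python3 go.py 530 372 200
```

```text
t 0.1 pos [228.6 581.1 230.3] yaw -21.5 tilt 0.11 j [ 1.45  0.39  0.01 -0.   -1.19 -0.26] F [ 0.4  0.  -0.6] w 85.5
now-axes shift cm [35.705  8.417  3.055] turn rad 0.0 shift cm after turn [35.705  8.417  3.055]
```

>>> send_rows --steps '[[[3.57, 0.84, 0.2, 0, 1], [3.57, 0.84, 0.2, 0, 1], [3.57, 0.84, 0.2, 0, 1], [3.57, 0.84, 0.2, 0, 1], [3.57, 0.84, 0.2, 0, 1], [3.57, 0.84, 0.2, 0, 1], [3.57, 0.84, 0.2, 0, 1], [3.57, 0.84, 0.2, 0, 1], [3.57, 0.84, 0.2, 0, 1], [3.57, 0.84, 0.2, 0, 1]]]'

```text
clock: 0.93
position: [535.4, 368.2, 204.0]
ee_rot: [0.984, -0.179, -0.003, 0.004]
contact_force: [0.6, 1.0, 0.3]
gripper_width: 85.6
```

```bash
python3 go.py 530 372 160
```

```text
t 0.93 pos [535.4 368.2 204. ] yaw -20.6 tilt 0.59 j [ 0.85  0.45  0.04 -0.   -1.17  0.36] F [0.6 1.  0.3] w 85.6
now-axes shift cm [-0.627 -0.205  4.402] turn rad 0.0 shift cm after turn [-0.627 -0.205  4.402]
```

>>> send_rows --steps '[[[-0.3, -0.1, 2.0, 0, 1], [-0.3, -0.1, 3.0, 0, 1], [0, 0, 3.0, 0, 1], [0, 0, 2.5, 0, 1], [0, 0, 1.5, 0, 1], [0, 0, 0, 0, 1]]]'

```text
clock: 1.43
position: [537.5, 362.8, 76.9]
ee_rot: [0.982, -0.187, -0.003, 0.005]
contact_force: [-0.0, -0.6, -0.3]
gripper_width: 85.5
```

```bash
python3 go.py 530 372 72
```

```text
t 1.43 pos [537.5 362.8  76.9] yaw -21.5 tilt 0.67 j [ 0.84  0.56 -0.11  0.   -0.91  0.35] F [-0.  -0.6 -0.3] w 85.5
now-axes shift cm [-1.036 -0.59   0.484] turn rad 0.0 shift cm after turn [-1.036 -0.59   0.484]
```

>>> send_rows --steps '[[[-0.5, -0.3, 0.2, 0, 1], [-0.5, -0.3, 0.1, 0, 1], [0, 0, 0, 0, 1]]]'

```text
clock: 1.68
position: [530.0, 372.5, 73.6]
ee_rot: [0.982, -0.187, -0.003, 0.006]
contact_force: [-0.7, 0.3, -0.1]
gripper_width: 85.4
```

```bash
python3 go.py 530 372 72;python3 - <<'E'
from h import *
p,d=optics.get_image('top');cv2.imwrite('pics/top1.png',p)
cv2.imwrite('pics/c3.png',cv2.convertScaleAbs(cv2.resize(p[170:290,60:220],(800,600),interpolation=2),alpha=1.5))
E
```

```text
t 1.68 pos [530.  372.5  73.6] yaw -21.6 tilt 0.76 j [ 0.86  0.57 -0.11  0.   -0.9   0.33] F [-0.7  0.3 -0.1] w 85.4
now-axes shift cm [0.017 0.049 0.16 ] turn rad 0.0 shift cm after turn [0.017 0.049 0.16 ]
```

View pics/c3.png

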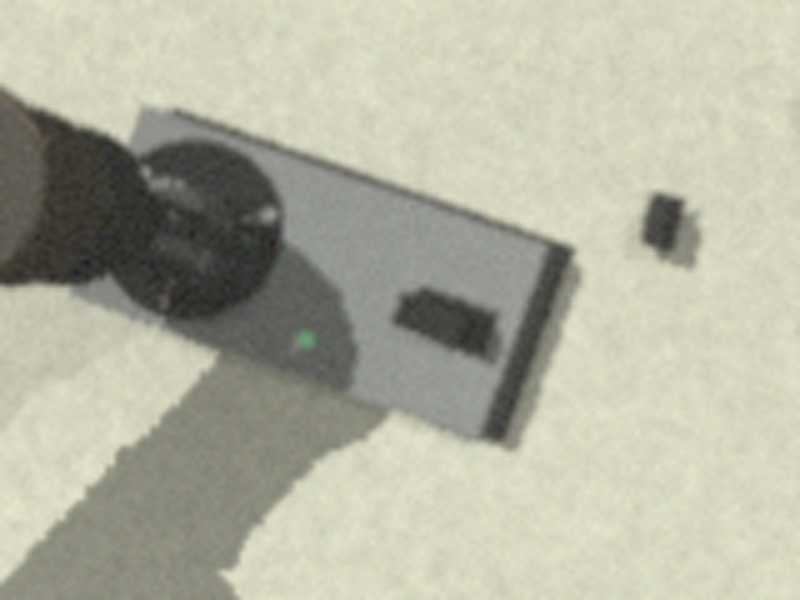

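The sleeve and one finger are under the gripper at (150,220), and nothing has been disturbed. I'll close and turn.

>>> send_rows --steps '[[[0, 0, 0, 0, 0], [0, 0, 0, 0, 0], [0, 0, 0, 0, 0], [0, 0, 0, 0, 0], [0, 0, 0, 0, 0], [0, 0, 0, 0, 0]]]'

```text
clock: 2.23
position: [527.8, 367.2, 78.5]
ee_rot: [0.982, -0.187, -0.004, 0.01]
contact_force: [-0.0, -0.3, -2.6]
gripper_width: 46.7
```

>>> send_rows --steps '[[[0, 0, 0, 0.1, 0], [0, 0, 0, 0.12, 0], [0, 0, 0, 0.12, 0], [0, 0, 0, 0.12, 0], [0, 0, 0, 0, 0]]]'

```text
clock: 2.65
position: [527.8, 367.4, 78.5]
ee_rot: [0.91, -0.415, -0.002, 0.011]
contact_force: [0.8, -1.2, -1.1]
gripper_width: 46.5
```

```bash
python3 go.py 530 372 72
```

```text
t 2.65 pos [527.8 367.4  78.5] yaw -49.0 tilt 1.31 j [ 0.86  0.56 -0.12  0.   -0.92 -0.15] F [ 0.8 -1.2 -1.1] w 46.5
now-axes shift cm [-0.208 -0.48   0.635] turn rad 0.0 shift cm after turn [-0.208 -0.48   0.635]
```

>>> send_rows --steps '[[[0, 0, 0, 0.12, 0], [0, 0, 0, 0.12, 0], [0, 0, 0, 0.12, 0], [0, 0, 0, 0.12, 0], [0, 0, 0, 0.12, 0], [0, 0, 0, 0.12, 0], [0, 0, 0, 0.12, 0], [0, 0, 0, 0.12, 0], [0, 0, 0, 0.12, 0], [0, 0, 0, 0.12, 0]]]'

```text
clock: 3.48
position: [528.0, 367.8, 78.5]
ee_rot: [-0.508, 0.861, -0.004, -0.011]
contact_force: [1.1, -2.3, -1.2]
gripper_width: 46.3
```

>>> send_rows --steps '[[[0, 0, 0, 0.12, 0], [0, 0, 0, 0.12, 0], [0, 0, 0, 0.08, 0], [0, 0, 0, 0, 0], [0, 0, 0, 0, 0]]]'

```text
clock: 3.9
position: [528.1, 367.9, 78.5]
ee_rot: [-0.36, 0.933, -0.003, -0.01]
contact_force: [-0.0, -2.3, -1.9]
gripper_width: 46.8
```

```bash
python3 go.py 528 367 72
```

```text
t 3.9 pos [528.1 367.9  78.5] yaw -137.7 tilt 1.17 j [ 0.86  0.56 -0.11 -0.01 -0.92 -1.69] F [-0.  -2.3 -1.9] w 46.8
now-axes shift cm [ 0.06  -0.06   0.647] turn rad 0.0 shift cm after turn [ 0.06  -0.06   0.647]
```

>>> send_rows --steps '[[[0, 0, 0, 0.08, 0], [0, 0, 0, 0, 0], [0, 0, 0, 0, 1], [0, 0, 0, 0, 1], [0, 0, 0, 0, 1], [0, 0, 0, 0, 1], [0, 0, 0, 0, 1], [0, 0, -3, 0, 1], [0, 0, -4, 0, 1], [0, 0, -4, 0, 1]]]'

```text
clock: 4.73
position: [526.5, 367.4, 182.4]
ee_rot: [-0.333, 0.943, -0.008, -0.018]
contact_force: [0.3, 1.3, -0.9]
gripper_width: 85.4
```

>>> send_rows --steps '[[[-4, 0, 0, 0, 1], [-4, 0, 0, 0, 1], [-4, 0, 0, 0, 1], [-4, 0, 0, 0, 1], [0, 0, 0, 0, 1]]]'

```text
clock: 5.15
position: [657.2, 474.4, 193.9]
ee_rot: [-0.336, 0.942, -0.003, -0.006]
contact_force: [-1.8, -0.8, -3.5]
gripper_width: 85.2
```

```bash
python3 go.py 483.5 224 140 72.5;python3 - <<'E'
from h import *
p,d=optics.get_image('top');cv2.imwrite('pics/top2.png',p);q,d=optics.get_image('scene')
cv2.imwrite('pics/c4.png',cv2.convertScaleAbs(np.hstack([cv2.resize(p[190:260,75:185],(400,300),interpolation=2),cv2.resize(q[180:300,325:465],(400,300),interpolation=2)]),alpha=1.5))
E
```

```text
t 5.15 pos [657.2 474.4 193.9] yaw -140.7 tilt 0.84 j [ 0.82  0.75  0.55  0.   -1.39 -1.71] F [-1.8 -0.8 -3.5] w 85.2
now-axes shift cm [29.227 -8.352  5.838] turn rad -0.579 shift cm after turn [29.033  9.003  5.838]
```

View pics/c4.png

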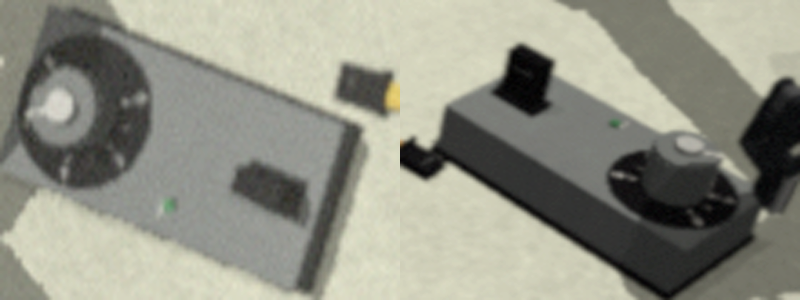

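The sleeve line now points left to tick 6 at (25,112). The key is still home in its dock. The loose small key has tipped over at (370,90); it isn't part of the job. Now the key.

>>> send_rows --steps '[[[0, 0, 0, -0.116, 1], [0, 0, 0, -0.116, 1], [0, 0, 0, -0.116, 1], [0, 0, 0, -0.116, 1], [0, 0, 0, -0.116, 1]]]'

```text
clock: 5.67
position: [649.8, 468.3, 201.6]
ee_rot: [-0.603, 0.798, -0.002, -0.008]
contact_force: [0.5, -0.1, 0.2]
gripper_width: 85.4
```

>>> send_rows --steps '[[[3.6, 1.1, 0.3, 0, 1], [3.6, 1.1, 0.3, 0, 1], [3.6, 1.1, 0.3, 0, 1], [3.6, 1.1, 0.3, 0, 1], [3.6, 1.1, 0.3, 0, 1], [3.6, 1.1, 0.3, 0, 1], [3.6, 1.1, 0.3, 0, 1], [3.0, 1.0, 0.3, 0, 1], [0, 0, 0, 0, 1]]]'

```text
clock: 6.42
position: [470.2, 200.1, 184.6]
ee_rot: [-0.609, 0.793, -0.002, -0.005]
contact_force: [0.2, 0.0, -0.1]
gripper_width: 85.3
```

```bash
python3 go.py 483.6 224.3 72 72.8
```

```text
t 6.42 pos [470.2 200.1 184.6] yaw -105.0 tilt 0.63 j [ 0.72  0.24 -0.33  0.   -1.01 -0.99] F [ 0.2  0.  -0.1] w 85.3
now-axes shift cm [-2.801 -0.697 11.225] turn rad 0.0383 shift cm after turn [-2.825 -0.589 11.225]
```

>>> send_rows --steps '[[[-1.4, -0.3, 1, 0.038, 1], [-1.4, -0.3, 2, 0, 1], [0, 0, 2, 0, 1], [0, 0, 0, 0, 1], [0, 0, 0, 0, 1]]]'

```text
clock: 6.83
position: [479.4, 220.5, 143.1]
ee_rot: [-0.593, 0.805, -0.002, 0.003]
contact_force: [0.6, 0.2, 0.6]
gripper_width: 84.9
```

```bash
python3 go.py 483.6 224.3 75 72.8
```

```text
t 6.83 pos [479.4 220.5 143.1] yaw -107.2 tilt 0.46 j [ 0.74  0.3  -0.36  0.01 -0.9  -1.05] F [0.6 0.2 0.6] w 84.9
now-axes shift cm [-0.471 -0.24   6.809] turn rad 0.0002 shift cm after turn [-0.471 -0.24   6.809]
```

>>> send_rows --steps '[[[-0.25, -0.1, 1, 0, 1], [-0.2, -0.1, 2, 0, 1], [0, 0, 2, 0, 1], [0, 0, 1.5, 0, 1], [0, 0, 0, 0, 1], [0, 0, 0, 0, 1]]]'

```text
clock: 7.33
position: [486.0, 226.6, 82.9]
ee_rot: [-0.595, 0.804, -0.002, 0.011]
contact_force: [0.5, -0.6, 1.0]
gripper_width: 85.4
```

```bash
python3 go.py 483.6 224.3 75 72.8
```

```text
t 7.33 pos [486.  226.6  82.9] yaw -107.0 tilt 1.31 j [ 0.74  0.38 -0.42  0.01 -0.74 -1.05] F [ 0.5 -0.6  1. ] w 85.4
now-axes shift cm [0.304 0.176 0.786] turn rad 0.0035 shift cm after turn [0.304 0.174 0.786]
```

>>> send_rows --steps '[[[0.3, 0.15, 0.5, 0, 1], [0, 0, 0.1, 0, 1], [0, 0, 0, 0, 1], [0, 0, 0, 0, 1]]]'

```text
clock: 7.67
position: [485.2, 225.2, 79.8]
ee_rot: [-0.595, 0.804, -0.002, 0.014]
contact_force: [0.4, 0.3, 0.3]
gripper_width: 85.2
```

```bash
python3 go.py 483.6 224.3 75 72.8
```

```text
t 7.67 pos [485.2 225.2  79.8] yaw -106.9 tilt 1.67 j [ 0.74  0.38 -0.43  0.01 -0.72 -1.05] F [0.4 0.3 0.3] w 85.2
now-axes shift cm [0.144 0.131 0.478] turn rad 0.0045 shift cm after turn [0.145 0.131 0.478]
```

>>> send_rows --steps '[[[0, 0, 0, 0, 0.7], [0, 0, 0, 0, 0.5], [0, 0, 0, 0, 0.4], [0, 0, 0, 0, 0], [0, 0, 0, 0, 0], [0, 0, 0, 0, 0], [0, 0, 0, 0, 0], [0, 0, 0, 0, 0], [0, 0, 0, 0, 0]]]'

```text
clock: 8.42
position: [485.6, 226.1, 82.0]
ee_rot: [-0.595, 0.804, -0.002, 0.016]
contact_force: [-0.9, -0.0, 0.8]
gripper_width: 15.0
```

```bash
python3 go.py 483.6 224.3 75 72.8
```

```text
t 8.42 pos [485.6 226.1  82. ] yaw -106.9 tilt 1.85 j [ 0.74  0.38 -0.43  0.01 -0.73 -1.05] F [-0.9 -0.   0.8] w 15.0
now-axes shift cm [0.247 0.16  0.693] turn rad 0.0045 shift cm after turn [0.247 0.159 0.693]
```

>>> send_rows --steps '[[[0, 0, -1, 0, 0], [0, 0, -2, 0, 0], [0, 0, -2.5, 0, 0], [0, 0, -3, 0, 0], [0, 0, -3, 0, 0]]]'

```text
clock: 8.83
position: [478.7, 221.6, 194.3]
ee_rot: [-0.594, 0.804, -0.002, 0.007]
contact_force: [0.9, 1.6, -1.4]
gripper_width: 15.2
```

```bash
python3 go.py 491 -60 180 112.2
```

```text
t 8.83 pos [478.7 221.6 194.3] yaw -107.0 tilt 0.84 j [ 0.74  0.24 -0.3   0.01 -1.01 -1.05] F [ 0.9  1.6 -1.4] w 15.2
now-axes shift cm [26.572 -9.409  1.309] turn rad -0.6849 shift cm after turn [26.531  9.523  1.309]
```

>>> send_rows --steps '[[[0, 0, 0, -0.114, 0], [0, 0, 0, -0.114, 0], [0, 0, 0, -0.114, 0], [0, 0, 0, -0.114, 0], [0, 0, 0, -0.114, 0], [0, 0, 0, -0.114, 0], [2.4, 2.3, 0, 0, 0], [2.4, 2.3, 0, 0, 0], [2.4, 2.3, 0, 0, 0], [2.3, 2.2, 0, 0, 0]]]'

```text
clock: 9.67
position: [438.9, 99.9, 204.9]
ee_rot: [0.842, -0.54, 0.009, -0.017]
contact_force: [1.3, -0.2, -1.6]
gripper_width: 15.2
```

```bash
python3 go.py 489 -34 120 112.2;python3 - <<'E'
from meas import *
p,d=optics.get_image('top');cv2.imwrite('pics/top3.png',p);q,_=optics.get_image('scene');cv2.imwrite('pics/scene3.png',q)
for nm,P in dict(radio=(628,-27,60),house=(489,-34,60),dock=(484,224,60)).items():
    for n,im in(('top',p),('scene',q)):
        try:print(nm,n,slot(n,im,proj(n,P)[0],10))
        except Exception as e:print(nm,n,e)
cr=lambda x,y:cv2.resize(p[y:y+60,x:x+80],(400,300),interpolation=2)
x,y=proj('top',(484,224,60))[0].astype(int)
cv2.imwrite('pics/c5.png',cv2.convertScaleAbs(np.hstack([cr(x-40,y-30),cv2.resize(p,(400,300))]),alpha=1.5))
E
```

```text
t 9.67 pos [438.9  99.9 204.9] yaw -65.3 tilt 2.19 j [ 0.59  0.09 -0.46  0.   -0.98 -0.16] F [ 1.3 -0.2 -1.6] w 15.2
now-axes shift cm [14.284  1.355  8.403] turn rad 0.0432 shift cm after turn [14.329  0.737  8.403]
radio top (63, array([244.7, 183.3]), ('rect', array([628. , -26.5]), array([13.6, 34.6]), 28.7, 'mean', array([628.3, -26.4], dtype=float32), 'long ax deg', np.float64(118.4)))
radio scene (63, array([245., 204.]), ('rect', array([604.1, -44.8]), array([15.9, 49.5]), 35.9, 'mean', array([601.3, -47. ], dtype=float32), 'long ax deg', np.float64(126.9)))
house top (67, array([246. , 234.3]), ('rect', array([488.9, -34.4]), array([14.6, 34.7]), 23.4, 'mean', array([488.9, -34.2], dtype=float32), 'long ax deg', np.float64(115.0)))
house scene (18, array([274.1, 185.2]), ('rect', array([491.8, -31. ]), array([ 6.7, 27. ]), 23.3, 'mean', array([491.5, -30.8], dtype=float32), 'long ax deg', np.float64(112.1)))
dock top (68, array([150.1, 233.6]), ('rect', array([483.1, 224.4]), array([34.2, 14.4]), 73.4, 'mean', array([483. , 224.5], dtype=float32), 'long ax deg', np.float64(72.7)))
dock scene (52, array([367.2, 221.2]), ('rect', array([487.6, 226.4]), array([32.5, 14.7]), 82.3, 'mean', array([487.3, 227.4], dtype=float32), 'long ax deg', np.float64(77.6)))
```

View pics/c5.png

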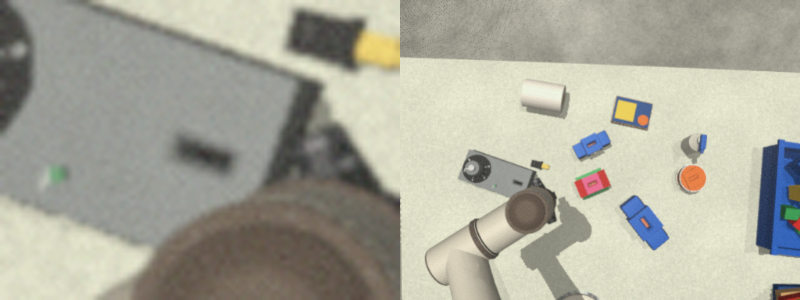

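The picture shows the dock empty and sharp at crop (205,152). House, radio and drum are unmoved. Next step is a key-tip helper, using the dock slot measured by the same method as the toy slots.

```bash
cat > tip.py <<'E'
import sys
from h import *
from scipy.spatial.transform import Rotation as Ro
# usage: tip.py x y z longaxis_deg : shift that brings the key's TIP there; turn pivots about TCP
Rg=Ro.from_quat([-0.595,0.804,-0.002,0.016]).as_matrix()
tv=Rg.T@(np.array([483.05,224.4,20])-[485.6,226.1,82.0]);ax=Rg.T@[0,0,1];lx=Rg.T@[np.cos(np.radians(72.8)),np.sin(np.radians(72.8)),0]
s=arm.read_state();R=Ro.from_quat(s['ee_rot']).as_matrix();tip=s['position']+R@tv
a=R@lx;yaw=np.degrees(np.arctan2(a[1],a[0]));k=R@ax
print('t',round(s['clock'],2),'tcp',s['position'].round(1),'tip',tip.round(1),'keyyaw',round(yaw%180,1),'keylean xy deg',np.degrees(k[:2]).round(2),'F',s['contact_force'].round(1),'w',round(s['gripper_width'],1),'j',s['joints'].round(2))
if len(sys.argv)>3:
    T=np.array(sys.argv[1:4],float);turn=-((float(sys.argv[4])-yaw+90)%180-90)
    R2=R@Ro.from_euler('z',turn,degrees=True).as_matrix()
    print('turn rad',round(np.radians(turn),4),'shift cm now',(R.T@(T-tip)/10).round(3),'after turn',(R2.T@(T-s['position']-R2@tv)/10).round(3))
E
python3 tip.py 489 -34.3 75 113.5
```

```text
t 9.77 tcp [437.1  97.7 204.8] tip [437.7  93.9 142.8] keyyaw 114.2 keylean xy deg [-1.2   0.73] F [-0.4  0.7 -1.2] w 15.3 j [ 0.59  0.09 -0.47  0.   -0.98 -0.16]
turn rad 0.0119 shift cm now [13.818  0.87   6.712] after turn [13.831  0.7    6.712]
```

>>> send_rows --steps '[[[2.8, 0.16, 1, 0.01, 0], [2.8, 0.16, 1, 0, 0], [2.8, 0.16, 1, 0, 0], [2.8, 0.16, 1, 0, 0], [2.2, 0.16, 0, 0, 0], [0, 0, 0, 0, 0]]]'

```text
clock: 10.27
position: [489.6, -30.8, 167.1]
ee_rot: [0.839, -0.543, 0.011, -0.02]
contact_force: [1.0, 0.3, -0.9]
gripper_width: 15.3
```

```bash
python3 tip.py 489 -34.3 75 113.5
```

```text
t 10.27 tcp [489.6 -30.8 167.1] tip [490.6 -34.3 105.1] keyyaw 113.9 keylean xy deg [-1.73  0.5 ] F [ 1.   0.3 -0.9] w 15.3 j [ 0.26  0.2  -0.43 -0.01 -0.9   0.17]
turn rad 0.0068 shift cm now [-0.054  0.288  2.999] after turn [-0.05   0.286  2.999]
```

>>> send_rows --steps '[[[0, 0.2, 1.5, 0, 0], [0, 0.1, 1.5, 0, 0], [0, 0, 0.4, 0, 0], [0, 0, 0.1, 0, 0]]]'

```text
clock: 10.6
position: [490.4, -32.0, 132.6]
ee_rot: [0.838, -0.545, 0.013, -0.021]
contact_force: [0.1, 0.8, -2.2]
gripper_width: 15.7
```

```bash
python3 tip.py 489 -34.3 63 113.5
```

```text
t 10.6 tcp [490.4 -32.  132.6] tip [491.7 -35.5  70.7] keyyaw 113.7 keylean xy deg [-1.92  0.49] F [ 0.1  0.8 -2.2] w 15.7 j [ 0.26  0.24 -0.48 -0.01 -0.8   0.17]
turn rad 0.0034 shift cm now [-0.215  0.235  0.757] after turn [-0.213  0.235  0.757]
```

>>> send_rows --steps '[[[-0.22, 0.25, 0.2, 0, 0], [0, 0, 0, 0, 0]]]'

```text
clock: 10.77
position: [487.5, -30.1, 131.0]
ee_rot: [0.838, -0.544, 0.013, -0.021]
contact_force: [0.5, -1.1, -1.0]
gripper_width: 15.4
```

```bash
python3 tip.py 489 -34.3 63 113.5
```

```text
t 10.77 tcp [487.5 -30.1 131. ] tip [488.8 -33.6  69.1] keyyaw 113.8 keylean xy deg [-1.94  0.49] F [ 0.5 -1.1 -1. ] w 15.4 j [ 0.27  0.24 -0.49 -0.01 -0.8   0.16]
turn rad 0.0046 shift cm now [0.075 0.042 0.606] after turn [0.076 0.04  0.606]
```

>>> send_rows --steps '[[[0.05, 0.03, 0.7, 0, 0], [0, 0, 0.7, 0, 0], [0, 0, 0.7, 0, 0]]]'

```text
clock: 11.02
position: [491.3, -30.8, 120.3]
ee_rot: [0.841, -0.541, 0.017, -0.02]
contact_force: [-20.5, -3.4, 67.7]
gripper_width: 15.6
```

```bash
python3 tip.py 489 -34.3 20 113.5
```

```text
t 11.02 tcp [491.3 -30.8 120.3] tip [493.  -34.7  58.4] keyyaw 114.3 keylean xy deg [-2.3   0.82] F [-20.5  -3.4  67.7] w 15.6 j [ 0.27  0.26 -0.5  -0.   -0.76  0.16]
turn rad 0.0133 shift cm now [-0.228  0.554  3.814] after turn [-0.216  0.552  3.814]
```

>>> send_rows --steps '[[[0, 0, -0.7, 0, 0], [0, 0, -1, 0, 0], [0, 0, -0.3, 0, 0]]]'

```text
clock: 11.27
position: [491.4, -30.9, 144.2]
ee_rot: [0.841, -0.54, 0.019, -0.022]
contact_force: [-1.0, 1.2, -1.5]
gripper_width: 15.0
```

```bash
python3 tip.py 489 -34.3 20 113.5;  python3 - <<'E'
from meas import *
p,d=optics.get_image('top');cv2.imwrite('pics/top4.png',p);q,_=optics.get_image('scene');cv2.imwrite('pics/scene4.png',q)
cv2.imwrite('pics/c6.png',cv2.convertScaleAbs(np.hstack([cv2.resize(p[200:260,210:290],(400,300),interpolation=2),cv2.resize(q[120:240,220:330],(400,436),interpolation=2)[:300]]),alpha=1.5))
E
```

```text
t 11.27 tcp [491.4 -30.9 144.2] tip [493.4 -34.8  82.3] keyyaw 114.4 keylean xy deg [-2.58  0.84] F [-1.   1.2 -1.5] w 15.0 j [ 0.27  0.22 -0.47 -0.   -0.82  0.16]
turn rad 0.0154 shift cm now [-0.287  0.735  6.195] after turn [-0.27   0.734  6.195]
```

View pics/c6.png

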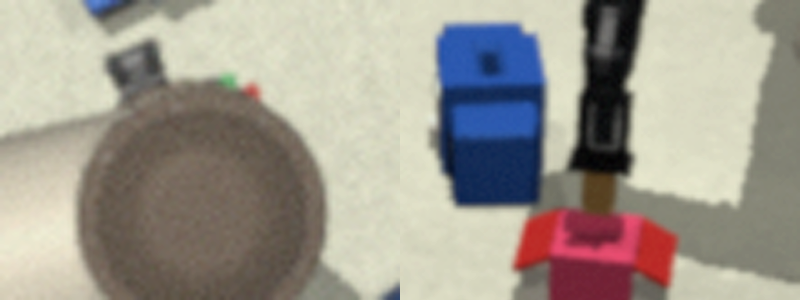

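The scene crop shows the blade above the house at (598,190), with the tip at about the height of the mouth's far edge. I'll measure the blade and the house slot in the scene view, with depth.

```bash
python3 - <<'E'
from meas import *
q,d=optics.get_image('scene');cv2.imwrite('pics/scene5.png',q);C=cloud('scene',d)
hsv=cv2.cvtColor(q,cv2.COLOR_BGR2HSV)
print('pred tip px',proj('scene',[493.4,-34.8,82.3]),'house slot',proj('scene',[489,-34.3,60]))
x0,x1,y0,y1=262,288,160,184
s=hsv[y0:y1,x0:x1].astype(int)
m=(s[...,0]>8)&(s[...,0]<28)&(s[...,1]>90)
for y in range(y0,y1):
    xs=np.flatnonzero(m[y-y0])+x0
    if len(xs): 
        c=C[y,xs];print(y,xs.min(),xs.max(),np.median(c,0).round(1))
for g in((274,185),): print(slot('scene',q,g,8))
# house top corners via pink mask
m=((hsv[...,0]>165)&(hsv[...,1]>60)&(hsv[...,2]>100)).astype(np.uint8);m[:, :255]=0;m[:,300:]=0
c=C[180:196,262:286].reshape(-1,3);k=abs(c[:,2]-60)<4;print('house top cloud mean',k.sum(),c[k].mean(0).round(1))
E
python3 tip.py
```

```text
pred tip px [[272.77405288 178.0196465 ]] house slot [[273.43514694 184.31022728]]
166 271 277 [502.9 -27.7 127.1]
167 271 278 [502.2 -26.4 123.6]
168 271 278 [493.2 -31.5 115. ]
169 271 278 [493.  -31.4 111.7]
170 271 278 [493.8 -30.8 108.7]
171 271 278 [494.6 -30.2 106. ]
172 270 278 [493.9 -31.9 102.8]
173 270 278 [493.8 -31.8  98.9]
174 270 278 [495.2 -30.8  97. ]
175 270 278 [494.1 -31.2  93.6]
176 270 278 [493.8 -29.5  91.7]
177 271 278 [493.2 -29.5  87.8]
178 272 277 [493.6 -29.1  84.6]
(20, array([273.6, 184.7]), ('rect', array([491.4, -32.4]), array([ 9. , 23.9]), 35.6, 'mean', array([490.2, -33. ], dtype=float32), 'long ax deg', np.float64(127.3)))
house top cloud mean 275 [493.4 -29.7  59.6]
t 11.42 tcp [490.3 -31.1 142.3] tip [492.1 -34.9  80.4] keyyaw 114.3 keylean xy deg [-2.37  0.85] F [ 0.6  0.5 -1. ] w 15.3 j [ 0.27  0.22 -0.47 -0.   -0.82  0.16]
```

```bash
python3 tip.py 489.7 -36 64 113.5
```

```text
t 11.42 tcp [490.3 -31.1 142.3] tip [492.1 -34.9  80.4] keyyaw 114.3 keylean xy deg [-2.37  0.85] F [ 0.6  0.5 -1. ] w 15.3 j [ 0.27  0.22 -0.47 -0.   -0.82  0.16]
turn rad 0.0148 shift cm now [-0.015  0.348  1.619] after turn [-0.005  0.343  1.619]
```

>>> send_rows --steps '[[[0, 0.18, 0.6, 0, 0], [0, 0.17, 0.7, 0, 0], [0, 0.02, 0.1, 0, 0]]]'

```text
clock: 11.67
position: [486.2, -32.5, 124.7]
ee_rot: [0.841, -0.54, 0.016, -0.02]
contact_force: [-0.3, 0.5, -1.2]
gripper_width: 15.3
```

```bash
python3 tip.py 489.7 -36 63 113.5
```

```text
t 11.67 tcp [486.2 -32.5 124.7] tip [487.8 -36.4  62.8] keyyaw 114.3 keylean xy deg [-2.17  0.87] F [-0.3  0.5 -1.2] w 15.3 j [ 0.27  0.24 -0.5  -0.   -0.77  0.17]
turn rad 0.0144 shift cm now [ 0.044 -0.192 -0.014] after turn [ 0.046 -0.198 -0.014]
```

>>> send_rows --steps '[[[0.03, -0.15, 0.2, 0, 0], [0, 0.02, 0.5, 0, 0]]]'

```text
clock: 11.83
position: [487.3, -32.3, 116.0]
ee_rot: [0.841, -0.54, 0.015, -0.019]
contact_force: [0.8, -0.1, -0.7]
gripper_width: 15.3
```

```bash
python3 tip.py 489.7 -36 50 113.5
```

```text
t 11.83 tcp [487.3 -32.3 116. ] tip [488.8 -36.3  54. ] keyyaw 114.3 keylean xy deg [-2.04  0.91] F [ 0.8 -0.1 -0.7] w 15.3 j [ 0.27  0.26 -0.51 -0.   -0.75  0.17]
turn rad 0.0145 shift cm now [ 0.01  -0.078  0.408] after turn [ 0.014 -0.083  0.408]
```

>>> send_rows --steps '[[[0, -0.02, 0.5, 0, 0], [0, 0.0, 0.5, 0, 0], [0, 0.02, 0.5, 0, 0]]]'

```text
clock: 12.08
position: [487.9, -32.2, 98.6]
ee_rot: [0.841, -0.54, 0.015, -0.018]
contact_force: [-0.1, -0.1, 2.1]
gripper_width: 15.2
```

```bash
python3 tip.py 489.7 -36 20 113.5
```

```text
t 12.08 tcp [487.9 -32.2  98.6] tip [489.3 -36.1  36.7] keyyaw 114.3 keylean xy deg [-1.95  0.93] F [-0.1 -0.1  2.1] w 15.2 j [ 0.27  0.29 -0.53 -0.   -0.71  0.17]
turn rad 0.0144 shift cm now [-0.003  0.034  1.668] after turn [0.002 0.028 1.668]
```

>>> send_rows --steps '[[[0, 0.01, 0.5, 0, 0], [0, 0.01, 0.5, 0, 0], [0, 0.01, 0.3, 0, 0]]]'

```text
clock: 12.33
position: [488.0, -32.2, 84.2]
ee_rot: [0.841, -0.54, 0.015, -0.017]
contact_force: [-0.5, 0.4, 1.4]
gripper_width: 15.4
```

>>> send_rows --steps '[[[0, 0, 0.25, 0, 0]]]'

```text
clock: 12.42
position: [488.1, -32.2, 81.5]
ee_rot: [0.841, -0.54, 0.014, -0.017]
contact_force: [-5.2, -1.4, 24.9]
gripper_width: 15.1
```

>>> send_rows --steps '[[[0, 0, 0.25, 0, 0]]]'

```text
clock: 12.5
position: [488.3, -32.3, 81.4]
ee_rot: [0.842, -0.539, 0.014, -0.016]
contact_force: [-13.8, 5.1, 42.9]
gripper_width: 15.0
```

```bash
python3 tip.py 489.7 -36 20 113.5
```

```text
t 12.5 tcp [488.3 -32.3  81.4] tip [489.4 -36.4  19.4] keyyaw 114.4 keylean xy deg [-1.8   1.06] F [-13.8   5.1  42.9] w 15.0 j [ 0.27  0.31 -0.55 -0.   -0.67  0.17]
turn rad 0.0165 shift cm now [-0.029 -0.044 -0.055] after turn [-0.024 -0.05  -0.055]
```

House done: the shoulder was flush at a tip height of 19.4 mm, with 25–43 N. On to the radio.

>>> send_rows --steps '[[[0, 0, -0.5, 0, 0], [0, 0, -1, 0, 0], [0, 0, -1.5, 0, 0], [0, 0, -2, 0, 0], [0, 0, -2, 0, 0], [0, 0, -2, 0, 0]]]'

```text
clock: 13.0
position: [482.1, -33.5, 170.5]
ee_rot: [0.842, -0.54, 0.011, -0.014]
contact_force: [0.8, -0.4, -0.4]
gripper_width: 15.0
```

```bash
python3 tip.py 628.8 -28 85 118.8
python3 - <<'E'
from meas import *
p,d=optics.get_image('top');cv2.imwrite('pics/top6.png',p)
print('radio',slot('top',p,(245,184),10))
E
```

```text
t 13.0 tcp [482.1 -33.5 170.5] tip [482.8 -37.7 108.6] keyyaw 114.4 keylean xy deg [-1.36  1.11] F [ 0.8 -0.4 -0.4] w 15.0 j [ 0.27  0.19 -0.44 -0.   -0.91  0.17]
turn rad -0.0765 shift cm now [  5.198 -13.578   2.866] after turn [  6.194 -13.113   2.866]
radio (69, array([244.8, 183.4]), ('rect', array([628. , -26.5]), array([13.6, 34.6]), 28.6, 'mean', array([628. , -26.7], dtype=float32), 'long ax deg', np.float64(119.3)))
```

>>> send_rows --steps '[[[0, 0, 0, -0.0765, 0], [1.5, -3.2, 0.4, 0, 0], [1.5, -3.2, 0.4, 0, 0], [1.5, -3.2, 0.4, 0, 0], [1.4, -2.8, 0.4, 0, 0], [0, 0, 0, 0, 0], [0, 0, 0, 0, 0]]]'

```text
clock: 13.63
position: [627.9, -23.6, 164.3]
ee_rot: [0.863, -0.505, 0.018, -0.019]
contact_force: [-0.7, -0.3, -1.5]
gripper_width: 15.6
```

```bash
python3 tip.py 628.8 -28 75 118.8
```

```text
t 13.63 tcp [627.9 -23.6 164.3] tip [630.  -27.6 102.4] keyyaw 119.0 keylean xy deg [-2.45  0.92] F [-0.7 -0.3 -1.5] w 15.6 j [ 0.22  0.42 -0.12 -0.   -0.98  0.3 ]
turn rad 0.0039 shift cm now [-0.057  0.261  2.733] after turn [-0.055  0.26   2.733]
```

>>> send_rows --steps '[[[-0.02, 0.1, 0.9, 0, 0], [-0.02, 0.1, 0.9, 0, 0], [0, 0.05, 0.7, 0, 0], [0, 0, 0.1, 0, 0]]]'

```text
clock: 13.97
position: [623.6, -24.3, 133.9]
ee_rot: [0.863, -0.505, 0.017, -0.019]
contact_force: [-0.1, 0.1, -1.2]
gripper_width: 15.4
```

```bash
python3 tip.py 628.8 -28 63 118.8
python3 - <<'E'
from meas import *
q,d=optics.get_image('scene');cv2.imwrite('pics/scene7.png',q)
print('slot px first',proj('scene',[628.2,-26.6,60]),'seen 246.1 213.8','pred tip then', )
hsv=cv2.cvtColor(q,cv2.COLOR_BGR2HSV).astype(int)
x0,x1,y0,y1=232,262,185,216;s=hsv[y0:y1,x0:x1];m=(s[...,0]>8)&(s[...,0]<28)&(s[...,1]>90)
for y in range(y0,y1):
    xs=np.flatnonzero(m[y-y0])+x0
    if len(xs):print(y,xs.min(),xs.max(),end='; ')
E
```

```text
t 13.97 tcp [623.6 -24.3 133.9] tip [625.5 -28.3  72. ] keyyaw 119.0 keylean xy deg [-2.25  0.91] F [-0.1  0.1 -1.2] w 15.4 j [ 0.22  0.44 -0.16 -0.01 -0.92  0.3 ]
turn rad 0.0034 shift cm now [ 0.125 -0.259  0.914] after turn [ 0.126 -0.261  0.914]
slot px first [[245.5433512  212.66731582]] seen 246.1 213.8 pred tip then
196 247 247; 197 243 251; 198 243 251; 199 243 251; 200 243 251; 201 243 251; 202 243 251; 203 243 251; 204 243 251; 205 243 251; 206 243 251; 207 244 250; 208 246 249;
```

>>> send_rows --steps '[[[0.1, -0.27, 0.2, 0, 0], [0, 0.02, 0.4, 0, 0]]]'

```text
clock: 14.18
position: [626.7, -23.9, 129.5]
ee_rot: [0.863, -0.505, 0.018, -0.019]
contact_force: [0.3, 0.5, -1.2]
gripper_width: 15.6
```

```bash
python3 tip.py 628.8 -28 58 118.8
```

```text
t 14.18 tcp [626.7 -23.9 129.5] tip [628.8 -27.9  67.6] keyyaw 119.0 keylean xy deg [-2.4   0.91] F [ 0.3  0.5 -1.2] w 15.6 j [ 0.22  0.45 -0.16 -0.01 -0.91  0.3 ]
turn rad 0.0041 shift cm now [-0.     0.055  0.958] after turn [0.002 0.054 0.958]
```

>>> send_rows --steps '[[[0, 0.02, 0.5, 0, 0], [0, 0.02, 0.5, 0, 0]]]'

```text
clock: 14.35
position: [627.6, -23.8, 120.4]
ee_rot: [0.863, -0.505, 0.019, -0.02]
contact_force: [-0.0, -0.0, 3.0]
gripper_width: 15.7
```

```bash
python3 tip.py 628.8 -28 50 118.8
```

```text
t 14.35 tcp [627.6 -23.8 120.4] tip [629.9 -27.8  58.5] keyyaw 119.1 keylean xy deg [-2.57  0.91] F [-0. -0.  3.] w 15.7 j [ 0.22  0.46 -0.17 -0.   -0.89  0.3 ]
turn rad 0.0045 shift cm now [-0.049  0.146  0.838] after turn [-0.047  0.144  0.838]
```

>>> send_rows --steps '[[[-0.04, 0.14, 0.1, 0, 0], [0, 0.04, 0.4, 0, 0]]]'

```text
clock: 14.52
position: [626.2, -24.3, 114.9]
ee_rot: [0.863, -0.505, 0.019, -0.02]
contact_force: [-0.4, -0.1, -1.1]
gripper_width: 15.0
```

```bash
python3 tip.py 628.8 -28 50 118.8
```

```text
t 14.52 tcp [626.2 -24.3 114.9] tip [628.5 -28.3  53. ] keyyaw 119.1 keylean xy deg [-2.61  0.9 ] F [-0.4 -0.1 -1.1] w 15.0 j [ 0.22  0.46 -0.18 -0.   -0.87  0.3 ]
turn rad 0.0046 shift cm now [-0.014 -0.027  0.303] after turn [-0.012 -0.028  0.303]
```

>>> send_rows --steps '[[[0, 0, 0.5, 0, 0], [0, 0.01, 0.5, 0, 0], [0, 0.02, 0.5, 0, 0]]]'

```text
clock: 14.77
position: [626.2, -24.4, 98.5]
ee_rot: [0.863, -0.505, 0.019, -0.02]
contact_force: [0.2, -0.7, 2.0]
gripper_width: 15.2
```

```bash
python3 tip.py 628.8 -28 20 118.8
```

```text
t 14.77 tcp [626.2 -24.4  98.5] tip [628.5 -28.4  36.6] keyyaw 119.0 keylean xy deg [-2.57  0.9 ] F [ 0.2 -0.7  2. ] w 15.2 j [ 0.22  0.48 -0.2  -0.01 -0.84  0.3 ]
turn rad 0.0043 shift cm now [-0.037  0.043  1.66 ] after turn [-0.036  0.042  1.66 ]
```

>>> send_rows --steps '[[[-0.01, 0.01, 0.5, 0, 0], [-0.01, 0.02, 0.5, 0, 0], [0, 0.01, 0.3, 0, 0]]]'

```text
clock: 15.02
position: [626.3, -24.4, 84.3]
ee_rot: [0.863, -0.505, 0.019, -0.02]
contact_force: [-1.4, -0.1, 2.0]
gripper_width: 15.4
```

>>> send_rows --steps '[[[0, 0, 0.25, 0, 0]]]'

```text
clock: 15.1
position: [626.5, -24.4, 81.7]
ee_rot: [0.863, -0.505, 0.019, -0.019]
contact_force: [-4.5, -0.7, 19.5]
gripper_width: 15.2
```

>>> send_rows --steps '[[[0, 0, 0.25, 0, 0]]]'

```text
clock: 15.18
position: [626.7, -24.5, 81.6]
ee_rot: [0.863, -0.504, 0.019, -0.019]
contact_force: [-9.8, 2.0, 25.9]
gripper_width: 15.1
```

```bash
python3 tip.py 628.8 -28 20 118.8
```

```text
t 15.18 tcp [626.7 -24.5  81.6] tip [628.8 -28.6  19.7] keyyaw 119.2 keylean xy deg [-2.49  1.02] F [-9.8  2.  25.9] w 15.1 j [ 0.22  0.5  -0.21 -0.   -0.8   0.3 ]
turn rad 0.0061 shift cm now [-0.053 -0.026 -0.026] after turn [-0.051 -0.028 -0.026]
```

Radio flush too (26 N at 19.7 mm). Lift out and measure the drum.

>>> send_rows --steps '[[[0, 0, -0.5, 0, 0], [0, 0, -1, 0, 0], [0, 0, -1.5, 0, 0], [0, 0, -2, 0, 0], [0, 0, -2.2, 0, 0], [0, 0, -2.2, 0, 0], [0, 0, -1, 0, 0]]]'

```text
clock: 15.77
position: [620.4, -25.5, 186.9]
ee_rot: [0.863, -0.504, 0.017, -0.018]
contact_force: [1.0, 0.0, -1.2]
gripper_width: 15.3
```

Run:
```python
from meas import *
p,d=optics.get_image('top');cv2.imwrite('pics/top8.png',p);q,_=optics.get_image('scene');cv2.imwrite('pics/scene8.png',q)
c=p[205:253,344:408];up=cv2.resize(c,(800,600),interpolation=cv2.INTER_CUBIC)
cv2.imwrite('pics/c7.png',cv2.convertScaleAbs(up,alpha=1.4))
cv2.imwrite('pics/c8.png',cv2.convertScaleAbs(cv2.resize(q[130:178,136:200],(800,600),interpolation=2),alpha=1.4))
```

```text
(no output)
```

View pics/c7.png

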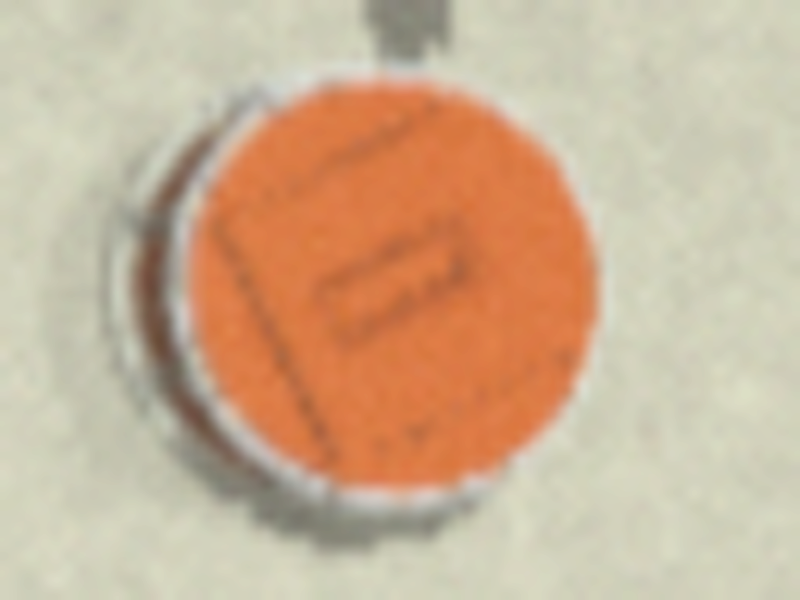

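View pics/c8.png

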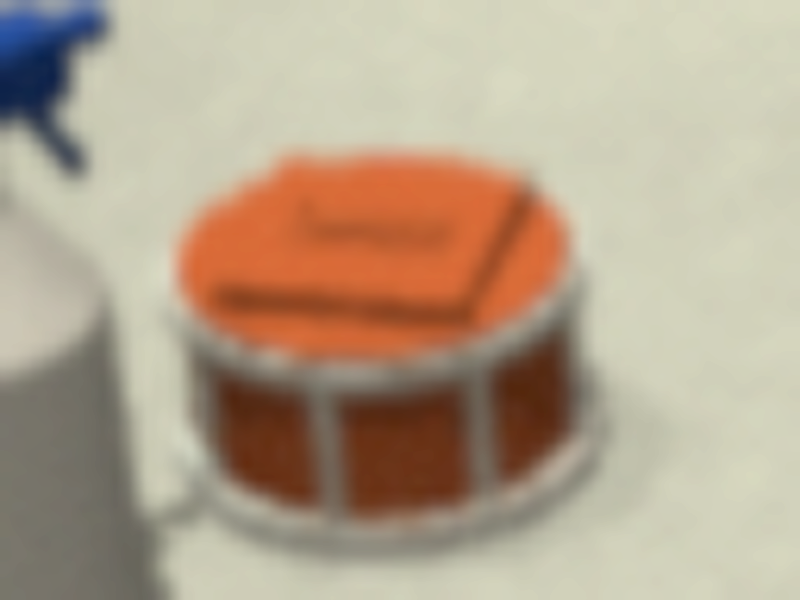

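The drum slot outline in the top crop has corners (310,293), (450,222), (480,272) and (345,340), centre (396,282). That agrees with the square top's midline. In the scene crop its centre is (375,225).

```bash
python3 - <<'E'
from meas import *
q=(np.array([[310,293],[450,222],[480,272],[345,340]])+.5)/12.5-.5+[344,205]
W=onplane('top',q,60)[:,:2];print(W.round(1).tolist(),W.mean(0).round(1));v=W[1]-W[0]+W[2]-W[3];print(np.degrees(np.arctan2(v[1],v[0]))%180,np.hypot(*v)/2)
l=(np.array([[215,225],[335,455]])+.5)/12.5-.5+[344,205];L=onplane('top',l,60);print('left edge mid->centre 30mm',(L.mean(0)[:2]+30*v/np.hypot(*v)).round(1),np.linalg.norm(L[1]-L[0]))
print('scene',onplane('scene',[[165.5,147.5]],60))
E
python3 tip.py 518 -388 100 117; tail -3 tip.py >/dev/null
```

```text
[[515.8, -369.8], [532.3, -401.0], [521.5, -407.7], [505.8, -377.6]] [ 518.9 -389. ]
117.78205882872675 34.65542823769927
left edge mid->centre 30mm [ 519.3 -388.6] 56.3043549503164
scene [[ 515.41720145 -390.69441636   60.        ]]
t 15.87 tcp [620.4 -25.4 186.1] tip [622.3 -29.5 124.2] keyyaw 119.1 keylean xy deg [-2.28  0.96] F [ 0.  -0.4 -1.4] w 15.3 j [ 0.22  0.39 -0.1  -0.   -1.03  0.3 ]
turn rad 0.0367 shift cm now [26.107 26.77   1.402] after turn [27.084 25.779  1.402]
```

>>> send_rows --steps '[[[2.6, 2.6, 0, 0.02, 0], [2.6, 2.6, 0, 0, 0], [2.6, 2.6, 0, 0, 0], [2.6, 2.6, 0, 0, 0], [2.6, 2.6, 0, 0, 0], [2.6, 2.6, 0, 0, 0], [2.6, 2.6, 0, 0, 0], [2.6, 2.6, 0, 0, 0], [2.6, 2.6, 0, 0, 0], [0, 0, 0, 0, 0]]]'

```text
clock: 16.7
position: [517.3, -349.9, 157.5]
ee_rot: [0.859, -0.511, 0.005, -0.018]
contact_force: [0.9, 0.9, -1.1]
gripper_width: 15.0
```

```bash
python3 tip.py 519.5 -390 100 118
```

```text
t 16.7 tcp [ 517.3 -349.9  157.5] tip [ 517.9 -353.3   95.6] keyyaw 118.2 keylean xy deg [-1.1   0.34] F [ 0.9  0.9 -1.1] w 15.0 j [-0.35  0.44 -0.09 -0.04 -1.03  0.87]
turn rad 0.0041 shift cm now [ 3.3    1.591 -0.532] after turn [ 3.308  1.576 -0.532]
```

>>> send_rows --steps '[[[1.6, 0.8, -0.2, 0, 0], [1.6, 0.8, 0, 0, 0], [0, 0, 0, 0, 0], [0, 0, 0, 0, 0]]]'

```text
clock: 17.03
position: [513.5, -388.0, 149.4]
ee_rot: [0.857, -0.515, -0.001, -0.018]
contact_force: [-0.1, 0.1, -0.9]
gripper_width: 15.8
```

```bash
python3 tip.py 519.5 -390 70 118
```

```text
t 17.03 tcp [ 513.5 -388.   149.4] tip [ 513.4 -390.9   87.4] keyyaw 117.8 keylean xy deg [-0.46 -0.09] F [-0.1  0.1 -0.9] w 15.8 j [-0.41  0.48 -0.03 -0.04 -1.05  0.92]
turn rad -0.004 shift cm now [ 0.242 -0.53   1.749] after turn [ 0.242 -0.528  1.749]
```

>>> send_rows --steps '[[[0.12, -0.26, 0.5, 0, 0], [0.12, -0.26, 0.5, 0, 0], [0, 0, 0.3, 0, 0], [0, 0, 0, 0, 0]]]'

```text
clock: 17.37
position: [519.2, -383.9, 131.6]
ee_rot: [0.857, -0.515, -0.004, -0.019]
contact_force: [-0.2, -0.1, -1.7]
gripper_width: 15.4
```

```bash
python3 tip.py 519.5 -390 63 118
python3 - <<'E'
from meas import *
q,d=optics.get_image('scene');cv2.imwrite('pics/scene9.png',q)
hsv=cv2.cvtColor(q,cv2.COLOR_BGR2HSV).astype(int)
x0,x1,y0,y1=152,182,125,150;s=hsv[y0:y1,x0:x1];m=(s[...,0]>14)&(s[...,0]<28)&(s[...,1]>90)
for y in range(y0,y1):
    xs=np.flatnonzero(m[y-y0])+x0
    if len(xs):print(y,xs.min(),xs.max(),end='; ')
E
```

```text
t 17.37 tcp [ 519.2 -383.9  131.6] tip [ 518.8 -386.5   69.6] keyyaw 117.8 keylean xy deg [-0.18 -0.31] F [-0.2 -0.1 -1.7] w 15.4 j [-0.4   0.5  -0.04 -0.04 -1.03  0.92]
turn rad -0.0028 shift cm now [0.358 0.115 0.65 ] after turn [0.357 0.117 0.65 ]
135 162 168; 136 162 168; 137 162 168; 138 162 168; 139 162 169; 140 162 169; 141 162 169; 142 162 170; 143 163 169; 144 163 169; 145 164 168;
```

>>> send_rows --steps '[[[0.22, 0.1, 0.3, 0, 0], [0, 0, 0.3, 0, 0]]]'

```text
clock: 17.58
position: [520.5, -385.5, 126.5]
ee_rot: [0.858, -0.514, -0.003, -0.019]
contact_force: [-0.0, -0.6, -1.7]
gripper_width: 15.5
```

```bash
python3 tip.py 519.2 -388.8 55 118
```

```text
t 17.58 tcp [ 520.5 -385.5  126.5] tip [ 520.2 -388.3   64.5] keyyaw 118.0 keylean xy deg [-0.29 -0.24] F [-0.  -0.6 -1.7] w 15.5 j [-0.41  0.51 -0.05 -0.04 -1.02  0.92]
turn rad -0.0007 shift cm now [0.021 0.138 0.942] after turn [0.02  0.139 0.942]
```

>>> send_rows --steps '[[[0.02, 0.1, 0.3, 0, 0], [0, 0.02, 0.4, 0, 0]]]'

```text
clock: 17.75
position: [520.2, -386.4, 120.9]
ee_rot: [0.858, -0.513, -0.002, -0.018]
contact_force: [-4.3, 4.9, 20.7]
gripper_width: 15.2
```

```bash
python3 tip.py 519.2 -388.8 45 118
```

```text
t 17.75 tcp [ 520.2 -386.4  120.9] tip [ 520.  -389.2   58.9] keyyaw 118.0 keylean xy deg [-0.37 -0.13] F [-4.3  4.9 20.7] w 15.2 j [-0.41  0.52 -0.05 -0.04 -1.    0.92]
turn rad 0.0008 shift cm now [-0.047  0.093  1.387] after turn [-0.047  0.092  1.387]
```

>>> send_rows --steps '[[[-0.1, 0.05, -0.3, 0, 0], [-0.1, 0.05, 0.0, 0, 0], [0, 0.0, 0.3, 0, 0]]]'

```text
clock: 18.0
position: [518.7, -385.5, 122.1]
ee_rot: [0.858, -0.513, -0.001, -0.018]
contact_force: [-0.7, -0.4, -1.0]
gripper_width: 15.3
```

```bash
python3 tip.py 519.2 -387 45 118
```

```text
t 18.0 tcp [ 518.7 -385.5  122.1] tip [ 518.7 -388.4   60.1] keyyaw 118.0 keylean xy deg [-0.51 -0.05] F [-0.7 -0.4 -1. ] w 15.3 j [-0.41  0.51 -0.06 -0.04 -1.    0.92]
turn rad 0.0007 shift cm now [-0.071 -0.064  1.517] after turn [-0.07  -0.064  1.517]
```

>>> send_rows --steps '[[[-0.08, 0.0, 0.15, 0, 0], [-0.03, 0, 0.3, 0, 0]]]'

```text
clock: 18.17
position: [518.9, -385.6, 120.6]
ee_rot: [0.859, -0.512, 0.001, -0.017]
contact_force: [-3.7, 4.3, 19.1]
gripper_width: 15.2
```

```bash
python3 tip.py 519.2 -387 45 118
```

```text
t 18.17 tcp [ 518.9 -385.6  120.6] tip [ 519.  -388.8   58.6] keyyaw 118.1 keylean xy deg [-0.63  0.15] F [-3.7  4.3 19.1] w 15.2 j [-0.41  0.51 -0.06 -0.04 -0.99  0.92]
turn rad 0.0021 shift cm now [-0.126 -0.059  1.364] after turn [-0.126 -0.06   1.364]
```

>>> send_rows --steps '[[[0, 0, -0.5, 0, 0], [0, 0, -0.5, 0, 0]]]'

```text
clock: 18.33
position: [518.1, -385.4, 130.2]
ee_rot: [0.859, -0.513, 0.0, -0.017]
contact_force: [-0.7, -0.6, -1.5]
gripper_width: 15.2
```

```bash
python3 tip.py 519.2 -387 60 118
python3 - <<'E'
from meas import *
q,d=optics.get_image('scene');p,_=optics.get_image('top');cv2.imwrite('pics/scene10.png',q);cv2.imwrite('pics/top10.png',p)
a=cv2.resize(q[118:178,126:206],(400,300),interpolation=2);b=cv2.resize(p[197:257,336:416],(400,300),interpolation=2)
cv2.imwrite('pics/c9.png',cv2.convertScaleAbs(np.hstack([a,b]),alpha=1.4))
C=cloud('scene',d)
for y in range(132,147):print(y,q[y,160:174].sum(1).tolist() if 0 else C[y,166].round(0),end=' ')
E
```

```text
t 18.33 tcp [ 518.1 -385.4  130.2] tip [ 518.1 -388.5   68.2] keyyaw 118.1 keylean xy deg [-0.55  0.09] F [-0.7 -0.6 -1.5] w 15.2 j [-0.41  0.5  -0.05 -0.04 -1.01  0.92]
turn rad 0.0019 shift cm now [-0.064 -0.143  0.826] after turn [-0.063 -0.144  0.826]
132 [ 522. -375.  120.] 133 [ 520. -377.  115.] 134 [ 525. -372.  115.] 135 [ 522. -376.  110.] 136 [ 516. -383.  101.] 137 [ 519. -381.  100.] 138 [ 517. -383.   95.] 139 [ 516. -384.   91.] 140 [ 519. -382.   90.] 141 [ 519. -382.   86.] 142 [ 520. -382.   84.] 143 [ 517. -385.   78.] 144 [ 521. -381.   78.] 145 [ 515. -388.   69.] 146 [ 507. -396.   59.]
```

View pics/c9.png

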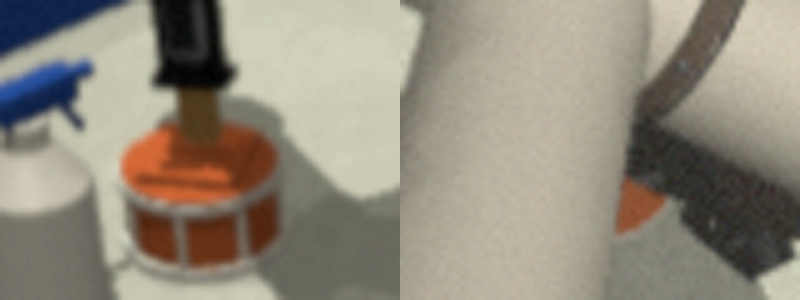

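Run:
```python
from meas import *
print('tip pred px',proj('scene',[518.1,-388.5,68.2]),'slot from top',proj('scene',[518.9,-389,60]), 'd/dx10,dy10,dz10',(proj('scene',[[528.1,-388.5,68.2],[518.1,-378.5,68.2],[518.1,-388.5,78.2]])-proj('scene',[518.1,-388.5,68.2])).round(2).tolist())
q=cv2.imread('pics/scene10.png');q8=cv2.imread('pics/scene8.png')
# blade edges by gradient rows above tip
g=q.astype(int)
for y in (139,140,141,142,143,144,145,146,147):print(y,[tuple(v) for v in g[y,159:173]] if y in(141,146) else '', end='\n' if y in(141,146) else '')
# drum outline shift before/after in scene: orange mask centroid & extents
for im in(q8,q):
    h=cv2.cvtColor(im,cv2.COLOR_BGR2HSV);m=cv2.inRange(h,(3,150,60),(16,255,255));m[:130]=0;m[178:]=0;m[:,:136]=0;m[:,200:]=0
    ys,xs=np.nonzero(m);print(xs.min(),xs.max(),ys.min(),ys.max(),len(xs))
h8=cv2.cvtColor(q8,cv2.COLOR_BGR2HSV)[...,2].astype(int)
print(h8[143:155,156:178])
```

```text
tip pred px [[165.15351609 145.68128058]] slot from top [[165.10920887 148.17146205]] d/dx10,dy10,dz10 [[-2.38, 1.43], [2.55, 1.03], [-0.33, -2.98]]
139 140 141 [(np.int64(81), np.int64(92), np.int64(96)), (np.int64(71), np.int64(82), np.int64(87)), (np.int64(54), np.int64(67), np.int64(75)), (np.int64(32), np.int64(48), np.int64(61)), (np.int64(22), np.int64(41), np.int64(56)), (np.int64(22), np.int64(41), np.int64(57)), (np.int64(22), np.int64(42), np.int64(57)), (np.int64(22), np.int64(42), np.int64(57)), (np.int64(20), np.int64(41), np.int64(56)), (np.int64(20), np.int64(42), np.int64(56)), (np.int64(34), np.int64(51), np.int64(62)), (np.int64(57), np.int64(69), np.int64(76)), (np.int64(69), np.int64(80), np.int64(85)), (np.int64(72), np.int64(83), np.int64(86))]
142 143 144 145 146 [(np.int64(33), np.int64(65), np.int64(133)), (np.int64(24), np.int64(49), np.int64(100)), (np.int64(21), np.int64(42), np.int64(87)), (np.int64(20), np.int64(42), np.int64(82)), (np.int64(22), np.int64(42), np.int64(76)), (np.int64(21), np.int64(42), np.int64(70)), (np.int64(20), np.int64(40), np.int
[... 777 characters left out ...]
3 144 144 145 145 146 150 154
  155 147 123 112]
 [156 156 151 145 138 131 127 127 127 129 131 133 133 136 135 136 147 154
  152 137 113 124]
 [155 155 152 148 145 141 140 140 141 139 134 135 136 136 135 140 150 154
  146 124 116 140]
 [156 156 155 153 153 153 153 153 152 151 149 147 148 148 148 149 155 152
  138 117 131 149]
 [155 155 155 155 156 155 155 155 155 155 155 154 154 155 154 155 155 146
  125 118 143 155]
 [144 146 148 149 148 148 150 150 152 153 153 153 155 155 156 155 153 138
  118 132 151 155]
 [111 115 117 120 120 122 128 131 135 136 137 139 145 147 147 147 141 125
  124 144 154 154]
 [104 105 104 105 105 104 106 110 113 110 108 108 113 116 117 118 114 111
  134 149 150 146]]
```

The scene view suggests the long-axis fit is good and the remaining error is across the slot, on the −perp side. I'll shift that way and probe gently.

```bash
python3 tip.py 516.3 -390.2 62 118
```

```text
t 18.43 tcp [ 518.4 -385.6  130.6] tip [ 518.5 -388.7   68.6] keyyaw 118.1 keylean xy deg [-0.61  0.12] F [-0.7  0.2 -1. ] w 15.1 j [-0.41  0.5  -0.05 -0.04 -1.01  0.92]
turn rad 0.0019 shift cm now [0.036 0.283 0.653] after turn [0.037 0.282 0.653]
```

>>> send_rows --steps '[[[0.03, 0.28, 0.2, 0, 0], [0, 0.02, 0.4, 0, 0]]]'

```text
clock: 18.6
position: [516.1, -387.2, 124.2]
ee_rot: [0.858, -0.513, 0.001, -0.018]
contact_force: [-0.8, 1.2, -0.5]
gripper_width: 15.2
```

>>> send_rows --steps '[[[0, 0.02, 0.3, 0, 0]]]'

```text
clock: 18.68
position: [515.5, -387.0, 120.1]
ee_rot: [0.858, -0.513, 0.001, -0.018]
contact_force: [0.1, 1.2, -0.6]
gripper_width: 15.5
```

```bash
python3 tip.py 516.3 -390.2 50 118
```

```text
t 18.68 tcp [ 515.5 -387.   120.1] tip [ 515.6 -390.1   58.1] keyyaw 118.1 keylean xy deg [-0.61  0.08] F [ 0.1  1.2 -0.6] w 15.5 j [-0.41  0.51 -0.07 -0.04 -0.99  0.93]
turn rad 0.0014 shift cm now [ 0.056 -0.03   0.811] after turn [ 0.057 -0.031  0.811]
```

No force at 58.1 mm, so the blade is entering. Continue.

>>> send_rows --steps '[[[0, 0, 0.4, 0, 0], [0, 0, 0.4, 0, 0]]]'

```text
clock: 18.85
position: [515.9, -387.5, 112.6]
ee_rot: [0.859, -0.512, 0.001, -0.017]
contact_force: [0.6, -0.0, 0.3]
gripper_width: 15.4
```

```bash
python3 tip.py 516.3 -390.2 40 118
```

```text
t 18.85 tcp [ 515.9 -387.5  112.6] tip [ 516.  -390.7   50.6] keyyaw 118.1 keylean xy deg [-0.62  0.17] F [ 0.6 -0.   0.3] w 15.4 j [-0.41  0.52 -0.08 -0.04 -0.97  0.93]
turn rad 0.0022 shift cm now [-0.012 -0.019  1.059] after turn [-0.012 -0.019  1.059]
```

>>> send_rows --steps '[[[0, 0, 0.5, 0, 0], [0, 0, 0.5, 0, 0], [0, 0, 0.5, 0, 0]]]'

```text
clock: 19.1
position: [516.6, -387.5, 96.2]
ee_rot: [0.859, -0.512, 0.002, -0.017]
contact_force: [-1.0, -0.8, 2.4]
gripper_width: 15.1
```

```bash
python3 tip.py 516.3 -390.2 20 118
```

```text
t 19.1 tcp [ 516.6 -387.5   96.2] tip [ 516.7 -390.7   34.2] keyyaw 118.1 keylean xy deg [-0.68  0.22] F [-1.  -0.8  2.4] w 15.1 j [-0.41  0.54 -0.09 -0.04 -0.94  0.93]
turn rad 0.0022 shift cm now [-0.046  0.057  1.421] after turn [-0.046  0.056  1.421]
```

>>> send_rows --steps '[[[-0.01, 0.02, 0.5, 0, 0], [-0.01, 0.02, 0.5, 0, 0]]]'

```text
clock: 19.27
position: [516.6, -387.4, 85.3]
ee_rot: [0.859, -0.512, 0.002, -0.017]
contact_force: [-0.7, -0.1, 1.7]
gripper_width: 15.1
```

>>> send_rows --steps '[[[0, 0, 0.25, 0, 0]]]'

```text
clock: 19.35
position: [516.6, -387.4, 82.1]
ee_rot: [0.859, -0.512, 0.002, -0.017]
contact_force: [-0.2, -0.4, 2.4]
gripper_width: 15.1
```

>>> send_rows --steps '[[[0, 0, 0.25, 0, 0]]]'

```text
clock: 19.43
position: [516.7, -387.5, 81.5]
ee_rot: [0.859, -0.512, 0.002, -0.016]
contact_force: [-5.7, 8.1, 24.3]
gripper_width: 15.4
```

>>> send_rows --steps '[[[0, 0, 0.25, 0, 0]]]'

```text
clock: 19.52
position: [516.7, -387.4, 81.6]
ee_rot: [0.859, -0.511, 0.002, -0.016]
contact_force: [-3.8, 4.6, 15.5]
gripper_width: 15.3
```

```bash
python3 tip.py 516.3 -390.2 20 118
```

```text
t 19.52 tcp [ 516.7 -387.4   81.6] tip [ 516.7 -390.8   19.6] keyyaw 118.3 keylean xy deg [-0.58  0.34] F [-3.8  4.6 15.5] w 15.3 j [-0.41  0.55 -0.11 -0.04 -0.91  0.93]
turn rad 0.0051 shift cm now [-0.074  0.006 -0.04 ] after turn [-0.072  0.005 -0.04 ]
```

All three toys are now flush. Lift and head for the dock. Meanwhile I'll check that no other toy sits outside the first views.

>>> send_rows --steps '[[[0, 0, -0.5, 0, 0], [0, 0, -1, 0, 0], [0, 0, -1.5, 0, 0], [0, 0, -2, 0, 0], [0, 0, -2.2, 0, 0], [0, 0, -2.2, 0, 0], [0, 0, -2, 0, 0]]]'

```text
clock: 20.1
position: [511.2, -388.0, 192.7]
ee_rot: [0.859, -0.512, -0.006, -0.016]
contact_force: [0.7, -0.1, -1.4]
gripper_width: 15.3
```

```bash
python3 tip.py 483 224.4 122 72.8
python3 - <<'E'
from h import *
for n in('top','scene'):print(n,proj(n,[[400,560,0],[600,560,0],[700,500,0],[300,300,0],[350,700,0],[200,-800,0]]).round(0).tolist())
E
```

```text
t 20.1 tcp [ 511.2 -388.   192.7] tip [ 510.4 -390.8  130.7] keyyaw 118.2 keylean xy deg [ 0.14 -0.18] F [ 0.7 -0.1 -1.4] w 15.3 j [-0.41  0.45  0.02 -0.04 -1.15  0.92]
turn rad 0.7921 shift cm now [-55.377 -26.793   2.964] after turn [-57.845  20.228   2.964]
top [[34.0, 260.0], [40.0, 189.0], [63.0, 156.0], [124.0, 299.0], [-18.0, 276.0], [510.0, 343.0]]
scene [[513.0, 275.0], [496.0, 336.0], [452.0, 358.0], [416.0, 212.0], [583.0, 288.0], [145.0, 95.0]]
```

>>> send_rows --steps '[[[-3.4, -1.65, 0, 0, 0], [-3.4, -1.65, 0, 0, 0], [-3.4, -1.65, 0, 0, 0], [-3.4, -1.65, 0, 0, 0], [-3.4, -1.65, 0, 0, 0], [-3.4, -1.65, 0, 0, 0], [-3.4, -1.65, 0, 0, 0], [-3.4, -1.65, 0, 0, 0], [-3.4, -1.65, 0, 0, 0]]]'

```text
clock: 20.85
position: [495.4, -42.3, 207.6]
ee_rot: [0.855, -0.519, -0.004, -0.017]
contact_force: [0.8, 0.9, -1.3]
gripper_width: 15.2
```

```bash
python3 tip.py 483 224.4 122 72.8
```

```text
t 20.85 tcp [495.4 -42.3 207.6] tip [494.8 -45.2 145.6] keyyaw 117.3 keylean xy deg [-0.04 -0.11] F [ 0.8  0.9 -1.3] w 15.2 j [ 0.22  0.18 -0.33 -0.03 -1.04  0.27]
turn rad 0.776 shift cm now [-24.398 -11.319   3.233] after turn [-25.219   8.647   3.233]
```

>>> send_rows --steps '[[[0, 0, 0, 0.11, 0], [0, 0, 0, 0.11, 0], [0, 0, 0, 0.11, 0], [0, 0, 0, 0.11, 0], [0, 0, 0, 0.11, 0], [0, 0, 0, 0.11, 0], [0, 0, 0, 0.11, 0]]]'

```text
clock: 21.43
position: [491.0, -31.8, 207.9]
ee_rot: [-0.589, 0.808, 0.014, 0.012]
contact_force: [0.0, 0.0, -0.9]
gripper_width: 15.5
```

```bash
python3 tip.py 483 224.4 110 72.8
```

```text
t 21.43 tcp [491.  -31.8 207.9] tip [486.9 -32.1 145.9] keyyaw 71.9 keylean xy deg [ 1.43 -1.26] F [ 0.   0.  -0.9] w 15.5 j [ 0.24  0.18 -0.33 -0.04 -1.05 -0.54]
turn rad -0.0151 shift cm now [-24.144   8.211   4.545] after turn [-24.27    7.852   4.545]
```

>>> send_rows --steps '[[[-3.4, 1.1, 0.4, -0.015, 0], [-3.4, 1.1, 0.4, 0, 0], [-3.4, 1.1, 0.4, 0, 0], [-3.4, 1.1, 0.4, 0, 0], [-3.4, 1.1, 0.4, 0, 0], [-3.4, 1.1, 0.4, 0, 0], [-3.4, 1.1, 0.4, 0, 0], [0, 0, 0, 0, 0], [0, 0, 0, 0, 0]]]'

```text
clock: 22.18
position: [485.1, 228.5, 187.6]
ee_rot: [-0.59, 0.807, 0.016, 0.009]
contact_force: [0.6, -0.5, -0.9]
gripper_width: 15.5
```

```bash
python3 tip.py 483 224.4 75 72.8
```

```text
t 22.18 tcp [485.1 228.5 187.6] tip [480.5 228.1 125.7] keyyaw 72.1 keylean xy deg [ 1.86 -1.24] F [ 0.6 -0.5 -0.9] w 15.5 j [ 0.72  0.27 -0.27 -0.04 -1.01 -1.02]
turn rad -0.0124 shift cm now [ 0.452 -0.432  5.05 ] after turn [ 0.453 -0.422  5.05 ]
```

>>> send_rows --steps '[[[0.22, -0.2, 1.5, 0, 0], [0.2, -0.1, 1.5, 0, 0], [0, -0.1, 1.4, 0, 0], [0, 0, 0.1, 0, 0]]]'

```text
clock: 22.52
position: [486.7, 223.8, 141.9]
ee_rot: [-0.589, 0.808, 0.017, 0.009]
contact_force: [-1.4, -0.9, -0.9]
gripper_width: 15.4
```

```bash
python3 tip.py 483 224.4 64 72.8
```

```text
t 22.52 tcp [486.7 223.8 141.9] tip [482.1 223.6  80. ] keyyaw 72.1 keylean xy deg [ 1.9 -1.3] F [-1.4 -0.9 -0.9] w 15.4 j [ 0.72  0.31 -0.33 -0.04 -0.91 -1.  ]
turn rad -0.0128 shift cm now [-0.053 -0.088  1.601] after turn [-0.056 -0.084  1.601]
```

>>> send_rows --steps '[[[-0.05, -0.08, 0.7, 0, 0], [0, 0, 0.7, 0, 0], [0, 0, 0.1, 0, 0]]]'

```text
clock: 22.77
position: [487.9, 222.8, 126.9]
ee_rot: [-0.588, 0.808, 0.017, 0.009]
contact_force: [-0.5, -0.6, -1.7]
gripper_width: 15.4
```

```bash
python3 tip.py 483 224.4 50 72.8
```

```text
t 22.77 tcp [487.9 222.8 126.9] tip [483.3 222.6  65. ] keyyaw 71.9 keylean xy deg [ 1.88 -1.31] F [-0.5 -0.6 -1.7] w 15.4 j [ 0.71  0.33 -0.35 -0.04 -0.87 -1.  ]
turn rad -0.0154 shift cm now [-0.114  0.06   1.503] after turn [-0.12   0.064  1.503]
```

>>> send_rows --steps '[[[-0.12, 0.04, 0.2, 0, 0], [0, 0.02, 0.4, 0, 0]]]'

```text
clock: 22.93
position: [488.5, 224.4, 121.7]
ee_rot: [-0.588, 0.808, 0.017, 0.011]
contact_force: [-0.4, -0.9, -1.2]
gripper_width: 15.2
```

```bash
python3 tip.py 483 224.4 50 72.8
```

```text
t 22.93 tcp [488.5 224.4 121.7] tip [484.  224.2  59.8] keyyaw 71.9 keylean xy deg [ 1.77 -1.38] F [-0.4 -0.9 -1.2] w 15.2 j [ 0.71  0.34 -0.35 -0.04 -0.86 -1.  ]
turn rad -0.0159 shift cm now [0.052 0.088 0.982] after turn [0.045 0.094 0.982]
```

>>> send_rows --steps '[[[0, 0.09, 0.2, 0, 0], [0, 0.01, 0.3, 0, 0]]]'

```text
clock: 23.1
position: [487.8, 225.2, 116.9]
ee_rot: [-0.588, 0.808, 0.017, 0.011]
contact_force: [-0.7, -0.4, -1.4]
gripper_width: 15.3
```

```bash
python3 tip.py 483 224.4 40 72.8
```

```text
t 23.1 tcp [487.8 225.2 116.9] tip [483.4 225.1  55. ] keyyaw 71.9 keylean xy deg [ 1.71 -1.43] F [-0.7 -0.4 -1.4] w 15.3 j [ 0.72  0.34 -0.36 -0.04 -0.84 -1.  ]
turn rad -0.016 shift cm now [ 0.133 -0.005  1.492] after turn [0.128 0.003 1.492]
```

>>> send_rows --steps '[[[0.05, 0, 0.4, 0, 0], [0.02, 0, 0.5, 0, 0], [0.02, 0.0, 0.5, 0, 0]]]'

```text
clock: 23.35
position: [487.0, 225.6, 102.9]
ee_rot: [-0.588, 0.808, 0.017, 0.012]
contact_force: [-0.0, -0.0, -0.5]
gripper_width: 15.4
```

```bash
python3 tip.py 483 224.4 20 72.8
```

```text
t 23.35 tcp [487.  225.6 102.9] tip [482.6 225.5  41. ] keyyaw 71.9 keylean xy deg [ 1.69 -1.5 ] F [-0.  -0.  -0.5] w 15.4 j [ 0.72  0.36 -0.38 -0.04 -0.81 -1.  ]
turn rad -0.0155 shift cm now [ 0.179 -0.1    2.092] after turn [ 0.176 -0.092  2.092]
```

>>> send_rows --steps '[[[0.04, -0.03, 0.5, 0, 0], [0.04, -0.02, 0.5, 0, 0], [0.04, -0.02, 0.5, 0, 0]]]'

```text
clock: 23.6
position: [486.5, 224.7, 85.7]
ee_rot: [-0.588, 0.808, 0.017, 0.011]
contact_force: [-1.8, 0.2, -0.5]
gripper_width: 15.0
```

>>> send_rows --steps '[[[0, 0, 0.3, 0, 0]]]'

```text
clock: 23.68
position: [486.4, 224.6, 81.9]
ee_rot: [-0.588, 0.808, 0.017, 0.011]
contact_force: [-5.9, 3.0, 21.4]
gripper_width: 15.3
```

>>> send_rows --steps '[[[0, 0, 0.25, 0, 0]]]'

```text
clock: 23.77
position: [486.7, 224.9, 81.6]
ee_rot: [-0.589, 0.808, 0.017, 0.01]
contact_force: [-14.3, 2.2, 33.9]
gripper_width: 15.3
```

```bash
python3 tip.py 483 224.4 20 72.8
```

```text
t 23.77 tcp [486.7 224.9  81.6] tip [482.2 224.7  19.7] keyyaw 72.0 keylean xy deg [ 1.81 -1.35] F [-14.3   2.2  33.9] w 15.3 j [ 0.72  0.39 -0.4  -0.05 -0.76 -0.99]
turn rad -0.0137 shift cm now [ 0.002 -0.089 -0.033] after turn [-0.001 -0.083 -0.033]
```

>>> send_rows --steps '[[[0, 0, 0, 0, 0.3], [0, 0, 0, 0, 0.6], [0, 0, 0, 0, 1], [0, 0, 0, 0, 1], [0, 0, 0, 0, 1], [0, 0, -1, 0, 1], [0, 0, -2.5, 0, 1], [0, 0, -3, 0, 1], [0, 0, -3, 0, 1], [0, 0, -2, 0, 1]]]'

```text
clock: 24.6
position: [486.4, 218.5, 197.6]
ee_rot: [-0.589, 0.808, 0.015, 0.005]
contact_force: [0.7, 0.5, 0.6]
gripper_width: 85.5
```

```bash
python3 go.py 528 367.6 195 30
python3 - <<'E'
from h import *
q,d=optics.get_image('scene');cv2.imwrite('pics/c10.png',cv2.convertScaleAbs(cv2.resize(q[150:300,130:470],(800,353),interpolation=2),alpha=1.5))
C=cloud('scene',d);s=C[190:225,360:385];s=s[(s[...,2]>105)&(s[...,2]<125)];print(len(s),s.max(0),s.mean(0))
E
```

```text
t 24.6 pos [486.4 218.5 197.6] yaw -107.8 tilt 1.88 j [ 0.71  0.26 -0.26 -0.03 -1.04 -1.  ] F [0.7 0.5 0.6] w 85.5
now-axes shift cm [-15.459   0.59    0.69 ] turn rad 0.7363 shift cm after turn [-11.058  10.818   0.69 ]
117 [501.07899825 243.30318445 119.42312216] [488.83935369 225.74056253 113.30246577]
```

View pics/c10.png

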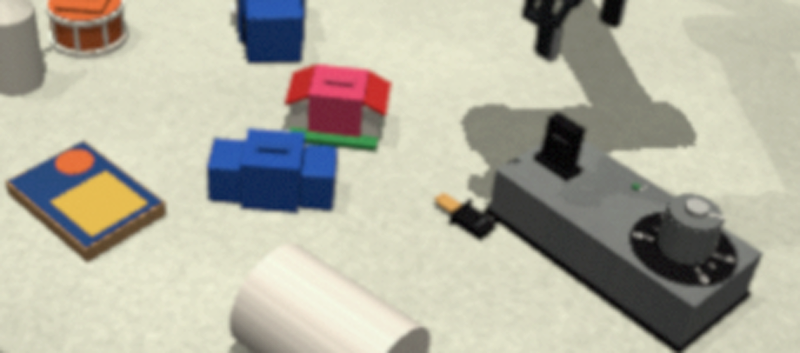

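The key is home and upright at (562,145), all toys are standing, and the sleeve is still at 6. Now the sleeve goes back.

>>> send_rows --steps '[[[-3.1, 0.12, 0.2, 0, 1], [-3.1, 0.12, 0.2, 0, 1], [-3.1, 0.12, 0.2, 0, 1], [-3.1, 0.12, 0.2, 0, 1], [-2.6, 0.1, 0.2, 0, 1], [0, 0, 0.5, 0, 1], [0, 0, 0.5, 0, 1]]]'

```text
clock: 25.23
position: [532.5, 370.4, 196.7]
ee_rot: [-0.588, 0.808, 0.015, 0.017]
contact_force: [0.6, -0.5, -0.2]
gripper_width: 85.4
```

```bash
python3 go.py 528 367.6 130
```

```text
t 25.23 pos [532.5 370.4 196.7] yaw -107.9 tilt 2.65 j [ 0.85  0.43  0.   -0.03 -1.1  -1.15] F [ 0.6 -0.5 -0.2] w 85.4
now-axes shift cm [0.71  0.312 6.646] turn rad 0.0 shift cm after turn [0.71  0.312 6.646]
```

>>> send_rows --steps '[[[0.3, 0.15, 2, 0, 1], [0.3, 0.15, 2, 0, 1], [0.1, 0, 2, 0, 1], [0, 0, 0.2, 0, 1], [0, 0, 0, 0, 1]]]'

```text
clock: 25.65
position: [527.1, 364.1, 132.2]
ee_rot: [-0.588, 0.809, 0.015, 0.016]
contact_force: [1.0, -0.4, 0.9]
gripper_width: 85.4
```

```bash
python3 go.py 528 367.6 76
```

```text
t 25.65 pos [527.1 364.1 132.2] yaw -108.0 tilt 2.57 j [ 0.85  0.48 -0.1  -0.03 -0.96 -1.14] F [ 1.  -0.4  0.9] w 85.4
now-axes shift cm [-0.115 -0.007  5.627] turn rad 0.0 shift cm after turn [-0.115 -0.007  5.627]
```

>>> send_rows --steps '[[[-0.1, 0, 1.5, 0, 1], [0, 0, 2, 0, 1], [0, 0, 1.6, 0, 1], [0, 0, 0.2, 0, 1]]]'

```text
clock: 25.98
position: [530.7, 367.2, 84.4]
ee_rot: [-0.587, 0.809, 0.015, 0.021]
contact_force: [0.8, 0.2, 0.0]
gripper_width: 85.5
```

```bash
python3 go.py 528 367.6 76
```

```text
t 25.98 pos [530.7 367.2  84.4] yaw -108.1 tilt 3.0 j [ 0.85  0.53 -0.14 -0.03 -0.85 -1.14] F [0.8 0.2 0. ] w 85.5
now-axes shift cm [0.094 0.272 0.841] turn rad 0.0 shift cm after turn [0.094 0.272 0.841]
```

>>> send_rows --steps '[[[0, 0, 0, 0, 0.6], [0, 0, 0, 0, 0], [0, 0, 0, 0, 0], [0, 0, 0, 0, 0], [0, 0, 0, 0, 0], [0, 0, 0, 0, 0]]]'

```text
clock: 26.48
position: [528.7, 368.3, 89.6]
ee_rot: [-0.587, 0.809, 0.017, 0.022]
contact_force: [3.0, 0.3, -7.2]
gripper_width: 45.8
```

```bash
python3 go.py 528 367.6 76
```

```text
t 26.48 pos [528.7 368.3  89.6] yaw -108.1 tilt 3.21 j [ 0.85  0.52 -0.14 -0.03 -0.86 -1.14] F [ 3.   0.3 -7.2] w 45.8
now-axes shift cm [0.164 0.04  1.348] turn rad 0.0 shift cm after turn [0.164 0.04  1.348]
```

>>> send_rows --steps '[[[0, 0, 0, -0.12, 0], [0, 0, 0, -0.12, 0], [0, 0, 0, -0.12, 0], [0, 0, 0, -0.12, 0], [0, 0, 0, -0.12, 0], [0, 0, 0, -0.12, 0], [0, 0, 0, -0.12, 0], [0, 0, 0, -0.12, 0], [0, 0, 0, -0.12, 0], [0, 0, 0, -0.12, 0]]]'

```text
clock: 27.32
position: [527.4, 367.4, 89.5]
ee_rot: [0.949, -0.315, -0.005, -0.024]
contact_force: [4.2, 4.5, -4.3]
gripper_width: 46.0
```

```bash
python3 go.py 528 367.6 76
```

```text
t 27.32 pos [527.4 367.4  89.5] yaw -36.8 tilt 2.82 j [ 0.85  0.52 -0.13 -0.04 -0.87  0.11] F [ 4.2  4.5 -4.3] w 46.0
now-axes shift cm [0.069 0.003 1.353] turn rad 0.0 shift cm after turn [0.069 0.003 1.353]
```

>>> send_rows --steps '[[[0, 0, 0, -0.12, 0], [0, 0, 0, -0.12, 0], [0, 0, 0, -0.12, 0], [0, 0, 0, -0.12, 0], [0, 0, 0, -0.12, 0], [0, 0, 0, -0.12, 0], [0, 0, 0, -0.12, 0], [0, 0, 0, -0.12, 0], [0, 0, 0, -0.12, 0], [0, 0, 0, -0.12, 0]]]'

```text
clock: 28.15
position: [528.0, 367.4, 89.9]
ee_rot: [0.954, 0.299, 0.006, -0.019]
contact_force: [1.0, 0.8, -4.5]
gripper_width: 45.7
```

>>> send_rows --steps '[[[0, 0, 0, -0.12, 0], [0, 0, 0, -0.12, 0], [0, 0, 0, -0.12, 0], [0, 0, 0, -0.12, 0], [0, 0, 0, 0, 0]]]'

```text
clock: 28.57
position: [528.1, 367.4, 90.0]
ee_rot: [0.85, 0.527, 0.01, -0.018]
contact_force: [2.1, 2.1, -4.2]
gripper_width: 45.7
```

```bash
python3 go.py 528 367.6 76
```

```text
t 28.57 pos [528.1 367.4  90. ] yaw 63.6 tilt 2.33 j [ 0.85  0.53 -0.12 -0.04 -0.89  1.86] F [ 2.1  2.1 -4.2] w 45.7
now-axes shift cm [-0.037  0.009  1.401] turn rad 0.0 shift cm after turn [-0.037  0.009  1.401]
```

>>> send_rows --steps '[[[0, 0, 0, -0.1, 0], [0, 0, 0, -0.02, 0], [0, 0, 0, 0, 1], [0, 0, 0, 0, 1], [0, 0, 0, 0, 1], [0, 0, 0, 0, 1], [0, 0, 0, 0, 1], [0, 0, -3, 0, 1], [0, 0, -3, 0, 1], [0, 0, -3, 0, 1]]]'

```text
clock: 29.4
position: [526.5, 361.5, 178.9]
ee_rot: [0.821, 0.57, 0.005, -0.016]
contact_force: [1.1, 0.6, -1.7]
gripper_width: 85.4
```

```bash
python3 go.py 650 480 200
```

```text
t 29.4 pos [526.5 361.5 178.9] yaw 69.5 tilt 1.95 j [ 0.84  0.44 -0.03 -0.03 -1.08  1.96] F [ 1.1  0.6 -1.7] w 85.4
now-axes shift cm [15.48   7.385 -1.834] turn rad 0.0 shift cm after turn [15.48   7.385 -1.834]
```

>>> send_rows --steps '[[[3, 1.5, -0.5, 0, 1], [3, 1.5, -0.5, 0, 1], [3, 1.5, -0.3, 0, 1], [3, 1.5, 0, 0, 1], [3, 1.3, 0, 0, 1], [0, 0, 0, 0, 1]]]'

```text
clock: 29.9
position: [653.8, 480.2, 211.8]
ee_rot: [0.823, 0.568, 0.016, -0.017]
contact_force: [-0.8, -1.1, -2.8]
gripper_width: 85.9
```

```bash
python3 go.py
python3 - <<'E'
from h import *
p,d=optics.get_image('top');q,_=optics.get_image('scene')
a=cv2.resize(p[190:250,75:165],(450,300),interpolation=2);b=cv2.resize(p,(400,300))[:, :350];c=cv2.resize(q[120:300,130:470],(800,300)if 0 else(567,300),interpolation=2)
o=np.zeros((600,800,3),np.uint8);o[:300,:450]=a;o[:300,450:]=b;o[300:,:567]=c
cv2.imwrite('pics/c11.png',cv2.convertScaleAbs(o,alpha=1.5))
E
```

```text
t 29.9 pos [653.8 480.2 211.8] yaw 69.3 tilt 2.66 j [ 0.82  0.72  0.54 -0.03 -1.36  1.96] F [-0.8 -1.1 -2.8] w 85.9
```

View pics/c11.png

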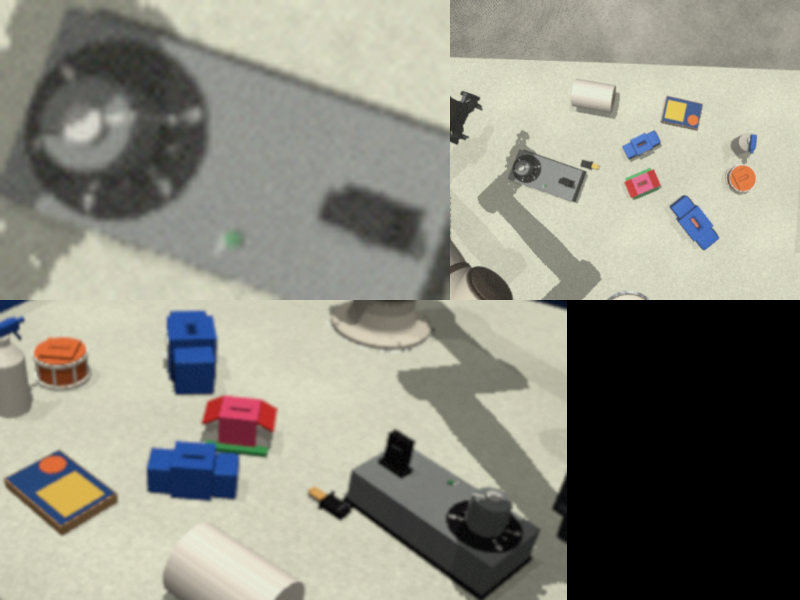

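The line points at (130,115), towards tick 0 at (185,113). The key is home at (370,215). All toys stand, and the puzzle, towel roll and spray bottle haven't moved. Handing in.

```bash
python3 -c "
from bench import job
print(job.job_done())"
```

```text
the job is handed in; nothing more can be done
None
```

I finished the test run and handed it in at about 30 s of robot time. The hand-in gives no verdict.

**What I did:**
- The sleeve started at 2, not 0. I turned it to 6 with the key still in the dock.
- I then pushed the key down into the house, the small radio and the drum. No truck or till was in view.
- I put the key back in its dock, fully home, and only then turned the sleeve to 0.

**Last checks:**
- **Contacts:** I had no reading of the contacts themselves. In each toy and in the dock, the key stopped with a 15–43 N push when its tip read 39.4–40.6 mm below the mouth, which matches a flush shoulder.
- **Final pictures:** the sleeve line points at 0, the key is home and upright, and the toys are standing. The spray bottle, towel roll and puzzle box look undisturbed, and the gripper is clear of everything.

**What went wrong or disagreed:**
- **House:** the first try hit the rim of the slot with 68 N at the wrist. I backed off and it went in cleanly.
- **Drum:** two tries hit the rim with about 20 N. The slot position from the top camera was about 3 mm off across the slot; shifting by that much fixed it.
- **Spare key:** the small loose key tipped over early on, although the arm was never near it. I left it alone.

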